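# Dry-lay a lintel on two narrow piers and put the level on it

### The arm

A 7-joint arm with a two-finger parallel gripper is mounted at the origin on the work surface. World frame = base frame: x ahead of the robot, y to its left, z up, the work surface at z = 0. Lengths are in m, angles in rad, forces in N, time in s.
With the tool pointing down it reaches from about 0.425 to 0.925 m from the base axis. Payload 6.8 kg.
Tool frame: the origin (TCP) lies at the very end of the fingers, on their centre line; the grasp point (between the pads) lies 19 mm behind it (ctrl.pinch_z is the z of the grasp point in the tool frame, in m); z points along the fingers, y is the direction in which the jaws open and shut (so a half turn about z gives the same grasp; the last joint's range is limited). The gripper opens to 88 mm and grips with 3 to 60 N. Pads are 20 mm wide; open, the fingers measure 115 mm over their backs; the gripper's body (75 mm by 178 mm) begins 61 mm behind the grasp point.
Start: joints at [1.042, 0.477, 0.022, 1.555, -0.011, 1.109, -0.083], TCP at [0.276, -0.616, 0.223] pointing down, gripper open.
Joint ranges: [-2.96, 2.96], [-0.34, 2.1], [-1.41, 1.46], [0.24, 2.44], [-1.37, 4.51], [0.17, 1.92], [-2.96, 2.96]. Speed limits (rad/s): [2.39, 2.39, 3.14, 3.14, 3.14, 3.14, 3.14].

### API

Orientations are given as a unit quaternion [w, x, y, z].
In Python, from rig import ctrl gives the robot as it stands.
- The arm moves only by the tool move_arm, never from a script. Its argument "rows" is a list of rows, each a list of 3 entries, a list of its own where there are three numbers: the turn, a rotation vector about the tool's x, y, z in degrees, then the shift along the tool's x, y, z in mm, then the opening, from 0 (shut) to 1 (fully open). A call has 1 to 5 rows; each row shifts and turns the commanded pose from where the row before left it, along the tool's axes as they then stand; what a row does not reach is not made up. A row lasts 1/12 s, in which the tool goes at most 41.7 mm and 7.16 degrees, less where a joint would pass 70% of its speed; a pose out of reach is approached as far as the arm can. A call with a gripper value outside its range is refused whole. The fingers move at their own pace and stop on an object; the grip force is fixed at half the most. Time passes only in rows, so rows that do not move let the fingers close. It gives the time, the measured TCP pose, the force and the opening at its end, in the units of the state.
- ctrl.sense(): the state, without advancing time (a new reading comes with each control period).
- ctrl.snapshot(name): name is "side" or "top" or "wrist"; returns a dict with "img" (384x512x3 uint8, blue, green, red), "fx", "fy", "cx", "cy" (pixels), "R" (3x3) and "t" (3): a world point X has camera coordinates R X + t. Camera axes: x right, y down, z forward; pixel columns grow to the right and rows downward; lengths in m; the calibration is good to about 2 mm. The wrist camera is an equidistant fisheye: a pixel r from the principal point sees the ray r / f radians off the axis. A picture is of the moment at which its call begins. There is no depth.
- ctrl.sign_off(): hands the job in, once; it reports no verdict.
The state is a dict: "time": time; "qpos": joint angles; "joint_velocities": joint speeds; "joint_torque": joint torques, N m; "ee_pos": TCP position; "tcp_rot": TCP orientation; "contact_force": force on the tool from outside, world axes, zero at the start; "moment": the same for the moment, N m; "gripper_width": finger opening in m.
Only numpy, scipy, OpenCV 4.12 (cv2) and the standard library are available. Lean on these libraries where they do the work, as an engineer would, in place of code of your own. Each camera call takes 0.05 s, during which the arm holds its last target.

### The job

Get this small stone lintel dry-laid and ready to be checked: first clear the chisel off the tall pier and lay it flat in the steel tool tray, then set the thick slate packer squarely on the short pier so that both piers come to the same height. Next lower the lintel gently, without dropping it, onto the tall pier and the packer, right way up, centred and square over the two, and last stand the spirit level upright on the middle of the lintel, along its length. Leave the thin packer and everything else on the bench where it is.

Things in the scene. Friction and masses are not known exactly. Their poses are not given: they have to be found in the camera images.
- stand: Plywood setting board, 120 (x) x 250 (y) x 15 mm, lying fixed on the bench; origin at the centre of its underside. The two piers stand on it, 140 mm apart centre to centre along its y axis, symmetric about its centre (which pier is on which side varies).
- pier_tall: Tall sandstone pier, fixed on the board: 56 (x) x 40 (y) mm, 100 mm high (with a plinth 64 x 48 mm, 12 mm high at its foot). Origin at the centre of its underside, 15 mm above the bench, so its flat top is 115 mm above the bench. Same axes as the board. The chisel lies across its top at the start.
- pier_short: Short sandstone pier, like the tall one but 76 mm high: its flat top is 91 mm above the bench, 24 mm lower than the other. Origin at the centre of its underside.
- packer_thick: Loose dark slate packer, 50 (x) x 40 (y) mm, 24 mm thick, lying flat on the bench. Origin at the centre of its underside. Its 50 mm side belongs along the pier's 56 mm side.
- packer_thin: Loose dark slate packer, 50 x 40 mm, only 12 mm thick: too thin for this job, leave it alone. Origin at the centre of its underside.
- lintel: Sandstone lintel, 200 mm long (y), 38 mm high, about 0.8 kg: the lower 26 mm is 48 mm wide (x), the upper 12 mm is stepped in to 40 mm wide. Origin at the centre of its underside (the bed). It lies right way up on two 18 mm timber bearers at the start, along y.
- level: Aluminium torpedo spirit level with green vials and black ends, 180 mm long (y), 22 mm wide (x), 40 mm high, standing on its long narrow edge on the bench. Origin at the centre of its underside.
- chisel: Mason's steel chisel, 160 mm long (x), square shank 14 x 14 mm, blade 28 mm wide towards +x. Origin at the underside of the middle of the shank, which is also the balance point.
- chisel_edge (a point): Cutting edge of the chisel: 80 mm from its origin along +x, 7 mm up.
- chisel_head (a point): Struck end of the chisel: 80 mm from its origin along -x, 7 mm up.
- tray: Open steel tool tray, fixed on the bench: 220 (x) x 110 (y) x 30 mm high outside, walls 4 mm, floor 4 mm. Origin at the centre of its underside.
- tape: Bystander: grey tape measure, 30 x 62 x 60 mm. Origin at the centre of its underside.
- offcut: Bystander: stepped sandstone offcut, 60 x 44 x 44 mm. Origin at the centre of its underside.

How it is judged:
By the outcome, as a careful person would: the job done as asked, in the order asked, and still so for the second after the job is handed in, with the robot touching nothing.
It also fails if it takes over 72 s, if anything falls off the work surface, if the arm or the gripper's body presses on something with over 40 N, if the wrist force passes 120 N, or if a joint passes its speed limit or range.

## Working session

There is one attempt and no reset: what is moved stays moved. The work goes in short steps, Python scripts to look and compute and a tool call to move; the robot and the scene stay as the last step left them, time stands still between calls to the robot, and variables do not carry over. Pictures are saved under pics/ and viewed, and the job is handed in when it is done.

Besides the shell and the picture viewer there is one more tool, called after "Request:" by a JSON object that holds its "op" and its "data". move_arm: Moves the arm, as the interface text tells. Its arguments: {"type":"object","properties":{"rows":{"type":"array","items":{"type":"array"}}},"required":["rows"]}

```bash
ls; mkdir -p pics; python3 - <<'E'
from rig import ctrl
import cv2
s=ctrl.sense()
print(s, ctrl.pinch_z)
for n in("side","top","wrist"):
    d=ctrl.snapshot(n); cv2.imwrite(f"pics/{n}0.png",d["img"])
    print(n,d["fx"],d["fy"],d["cx"],d["cy"],d["R"],d["t"])
E
```

```text
pics
{'time': 0.0, 'qpos': array([ 1.04194467,  0.47781291,  0.02238318,  1.55643656, -0.01148011,
        1.10928814, -0.08308659]), 'joint_velocities': array([ 1.28910213e-03,  1.39892678e-03, -2.00112256e-04,  3.03932783e-04,
       -1.17947667e-06,  2.99877532e-04,  1.79764784e-03]), 'joint_torque': array([-1.16053245e-03, -5.82839763e+01,  1.53423909e+00, -2.72605741e+01,
       -5.43117709e-02,  1.69833109e-02,  2.13154199e-04]), 'ee_pos': array([ 0.27541409, -0.61560399,  0.22168027]), 'tcp_rot': array([-8.66064928e-04,  9.77951529e-01,  2.08830030e-01, -2.73323620e-04]), 'contact_force': array([-0.33264221, -0.10495512, -0.39446288]), 'moment': array([-0.01609477, -0.08351755,  0.01951031]), 'gripper_width': 0.08771563574411397} -0.0187
side 483.7872810924431 483.7872810924431 263.4686201469817 187.99148008467574 [[-0.99840216 -0.05346208  0.01830113]
 [-0.05294816  0.77195677 -0.63346605]
 [ 0.01973874 -0.63342288 -0.77355403]] [0.56658243 0.08246008 1.35805387]
top 373.5970898088998 373.5970898088998 260.432066467929 198.09260658625647 [[-0.00754143 -0.99979984  0.01853107]
 [-0.99290189  0.00528712 -0.1188187 ]
 [ 0.11869694 -0.0192956  -0.99274303]] [0.00097178 0.56475688 0.92294166]
wrist 297.3186396354542 297.3186396354542 261.4984067707257 195.98542839827402 [[ 0.40744443 -0.91322805 -0.0018909 ]
 [-0.87370941 -0.3904137   0.29018789]
 [-0.26574595 -0.11658335 -0.95696782]] [-0.67471669 -0.03449248  0.39132208]
```

View pics/top0.png

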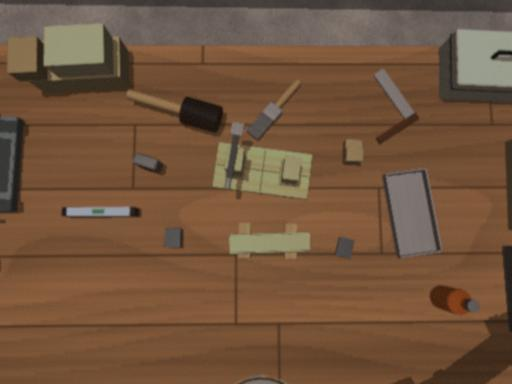

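View pics/side0.png

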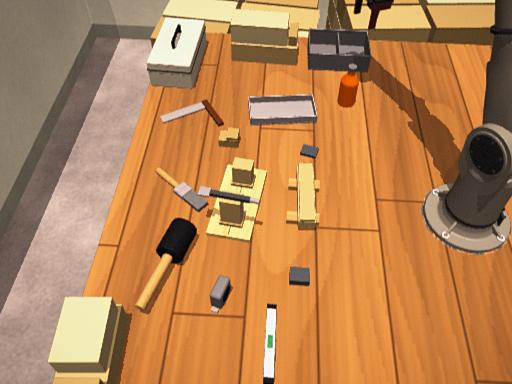

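View pics/wrist0.png

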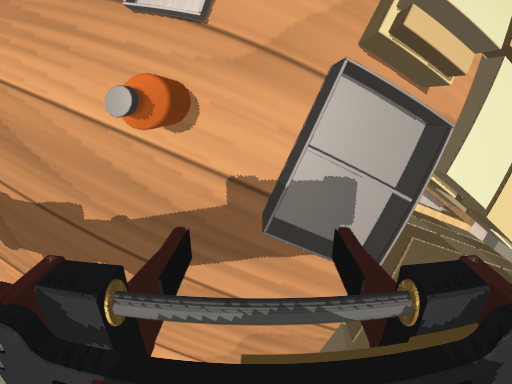

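```bash
cat > h.py <<'E'
import numpy as np, cv2, pickle
from scipy.spatial.transform import Rotation as Ro
def snap(name,tag):
    from rig import ctrl
    d=ctrl.snapshot(name); d["name"]=name
    d={k:d[k] for k in("img","fx","fy","cx","cy","R","t","name")}
    pickle.dump(d,open(f"pics/{tag}.pkl","wb")); cv2.imwrite(f"pics/{tag}.png",d["img"]); return d
def load(tag): return pickle.load(open(f"pics/{tag}.pkl","rb"))
def proj(d,X):
    c=np.atleast_2d(X)@np.array(d["R"]).T+np.array(d["t"])
    if d["name"]=="wrist":
        r=np.hypot(c[:,0],c[:,1])+1e-12; th=np.arctan2(r,c[:,2])
        return np.c_[d["cx"]+d["fx"]*th*c[:,0]/r, d["cy"]+d["fy"]*th*c[:,1]/r]
    return np.c_[d["cx"]+d["fx"]*c[:,0]/c[:,2], d["cy"]+d["fy"]*c[:,1]/c[:,2]]
def back(d,uv,z):
    uv=np.atleast_2d(np.array(uv,float)); R=np.array(d["R"]); t=np.array(d["t"])
    x=(uv[:,0]-d["cx"])/d["fx"]; y=(uv[:,1]-d["cy"])/d["fy"]
    if d["name"]=="wrist":
        th=np.hypot(x,y)+1e-12; ray=np.c_[x/th*np.sin(th),y/th*np.sin(th),np.cos(th)]
    else: ray=np.c_[x,y,np.ones_like(x)]
    o=-R.T@t; w=ray@R
    s=(z-o[2])/w[:,2]
    return o+w*s[:,None]
def crop(d,x0,y0,x1,y1,k,out,draw=[]):
    im=cv2.resize(d["img"][y0:y1,x0:x1],None,fx=k,fy=k,interpolation=cv2.INTER_CUBIC)
    for pts in draw:
        p=((proj(d,pts)-[x0,y0]+.5)*k-.5); cv2.polylines(im,[np.round(p).astype(int)],False,(255,0,255),1)
    if k>=3:
        for u in range((x0+9)//10*10,x1,10):
            cv2.line(im,(int((u-x0+.5)*k),0),(int((u-x0+.5)*k),5 if u%50 else 12),(255,255,255),1)
            if u%20==0: cv2.putText(im,str(u),(int((u-x0+.5)*k)-9,22),0,.35,(255,255,255),1)
        for v in range((y0+9)//10*10,y1,10):
            cv2.line(im,(0,int((v-y0+.5)*k)),(6,int((v-y0+.5)*k)),(255,255,255),1)
            if v%20==0: cv2.putText(im,str(v),(8,int((v-y0+.5)*k)+4),0,.35,(255,255,255),1)
    cv2.imwrite(f"pics/{out}.png",im)
def box(p,yaw,sx,sy,z0,z1):
    "wire polylines"
    c,s=np.cos(yaw),np.sin(yaw)
    q=np.array([[-1,-1],[1,-1],[1,1],[-1,1],[-1,-1]])*[sx/2,sy/2]
    xy=q@np.array([[c,s],[-s,c]])+np.array(p)[:2]
    b=np.c_[xy,np.full(5,z0)]; t=np.c_[xy,np.full(5,z1)]
    return [b,t]+[np.array([b[i],t[i]]) for i in range(4)]
E
python3 - <<'E'
from h import *
d=snap("top","top0"); snap("side","side0")
crop(d,205,110,325,205,6,"t_a"); crop(d,150,210,370,265,3.6,"t_b"); crop(d,50,140,200,255,5,"t_c"); crop(d,330,130,450,265,4,"t_d")
d=load("side0"); crop(d,190,130,330,250,5,"s_a"); crop(d,200,250,330,384,4,"s_b")
E
```

```text
(no output)
```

View pics/t_a.png

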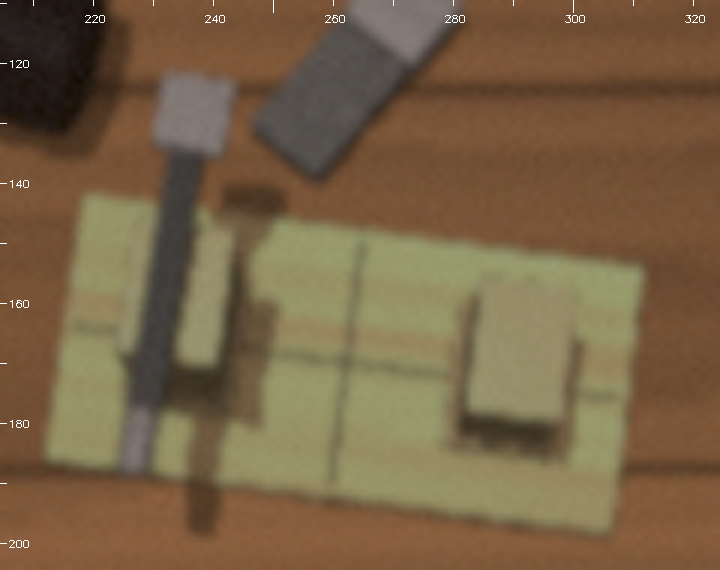

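View pics/t_b.png

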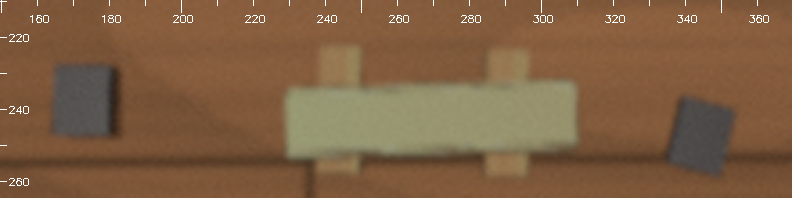

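View pics/t_c.png

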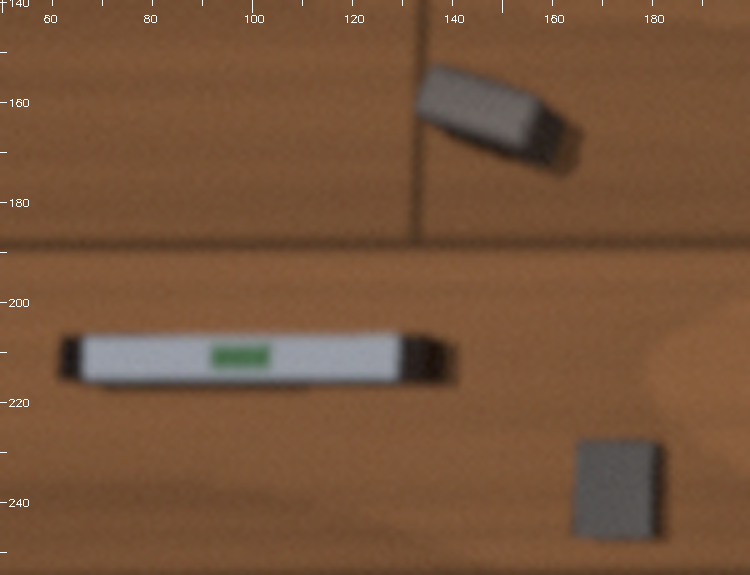

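View pics/t_d.png

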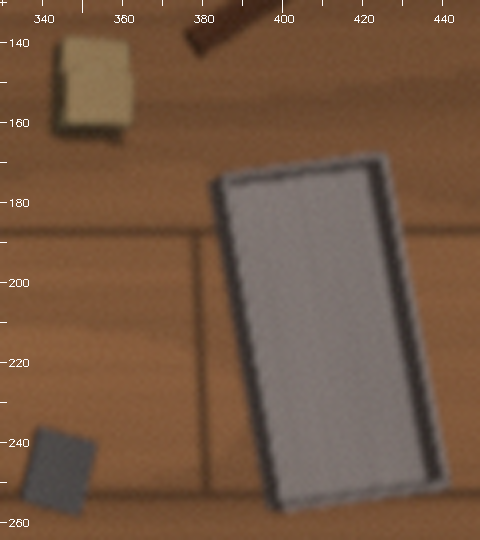

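View pics/s_a.png

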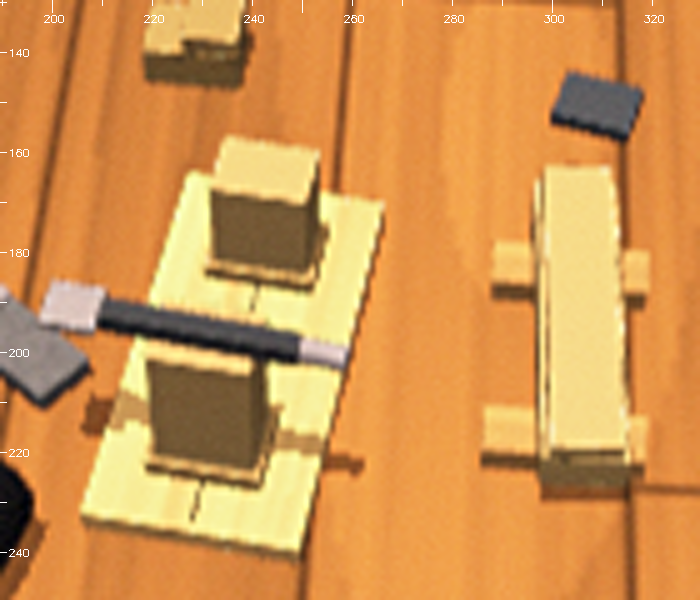

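View pics/s_b.png

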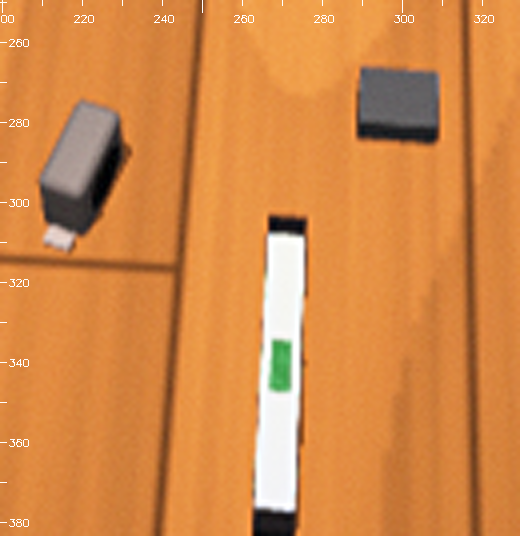

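```bash
cat >> h.py <<'E'
from scipy.optimize import least_squares
def fit(obs,p0):
    "obs: list of (cam dict, local Nx3, uv Nx2); pose x,y,yaw with fixed z in local"
    def f(p):
        c,s=np.cos(p[2]),np.sin(p[2]); r=[]
        for d,L,uv in obs:
            L=np.array(L,float); X=L.copy(); X[:,0]=p[0]+c*L[:,0]-s*L[:,1]; X[:,1]=p[1]+s*L[:,0]+c*L[:,1]
            r.append((proj(d,X)-np.array(uv,float)).ravel())
        return np.concatenate(r)
    q=least_squares(f,p0,loss="soft_l1"); return q.x,f(q.x).reshape(-1,2).round(1)
def rect(sx,sy,z): # +x+y, +x-y, -x-y, -x+y
    return [[sx/2,sy/2,z],[sx/2,-sy/2,z],[-sx/2,-sy/2,z],[-sx/2,sy/2,z]]
E
python3 - <<'E'
from h import *
np.set_printoptions(suppress=True,precision=4)
T=load("top0");S=load("side0")
def sh(L,dy): return [[a,b+dy,c] for a,b,c in L]
B=rect(.12,.25,.015)
P=sh(rect(.056,.04,.091),-.07)
obsT=[(T,B,[(218.7,141.7),(311.7,154),(306.3,198),(212.3,186.5)]),(T,P,[(283.7,155.5),(301,156.5),(299,179.5),(282.5,178)])]
obsS=[(S,B,[(206,233.5),(227,164.5),(266,170.5),(249.5,240.5)][0:1]+[(227,164.5),(266,170.5),(249.5,240.5)]),(S,P,[(232,167.5),(234.5,157),(254,160),(252.5,171)])]
for o in(obsT,obsS,obsT+obsS):
    r=fit(o,[.6,0,0]);print("board",r[0],np.abs(r[1]).max(), np.degrees(r[0][2]))
print(r[1].tolist())
print("chisel",back(T,[(237.5,122)],.122),back(T,[(227,188)],.126), "side", back(S,[(202,189)],.122),back(S,[(259.5,201)],.122))
def f2(n,L,uv,L2=None,uv2=None,p0=(.5,0,0)):
    r=fit([(T,L,uv)],p0);print(n,"T",r[0],r[1].tolist())
    if uv2:
        r=fit([(S,L2,uv2)],p0);print(n,"S",r[0],r[1].tolist())
f2("thick",rect(.05,.04,.024),[(165,227.7),(180.8,228),(179.8,247.5),(164,247.3)],rect(.05,.04,.024),[(289,281),(290,266.3),(309,267.5),(308.5,282)])
f2("thin",rect(.05,.04,.012),[(339,236),(353.5,240),(349.5,258),(335,253.5)])
f2("lintel",rect(.04,.20,.056),[(229.3,234.5),(309.3,232),(309.5,250),(229.5,252.5)],rect(.04,.2,.056),[(299,220),(299,164),(311.5,163),(314.5,220)])
f2("level",rect(.022,.18,.04),[(62,206.5),(136,206.5),(136,216),(62,216)])
f2("tray",rect(.22,.11,.03),[(383,174),(425,168),(441,250.5),(398,257)])
f2("tray outside",rect(.22,.11,.03),[(382.5,174),(425.5,167.5),(441.5,251),(398,257.5)])
print(back(S,[(269.5,304)],.04),back(S,[(263,383)],.04))
E
```

```text
board [ 0.6419 -0.0086 -0.1301] 1.1 -7.455844397108471
board [ 0.64   -0.0062 -0.1288] 1.3 -7.3776084056413955
board [ 0.6411 -0.0078 -0.1294] 1.7 -7.41549413042947
[[-0.7, 0.6], [-0.2, -0.1], [0.3, 0.4], [-0.5, 0.2], [0.7, -0.0], [-0.3, 1.0], [-0.8, 0.4], [-0.7, -0.1], [-0.4, -1.0], [0.0, -0.2], [0.5, -0.3], [0.2, -0.7], [-1.0, -0.2], [-0.3, -0.1], [-0.3, -0.2], [-1.7, -0.7]]
chisel [[0.7367 0.0522 0.122 ]] [[0.5777 0.0764 0.126 ]] side [[0.7261 0.0465 0.122 ]] [[0.5758 0.0755 0.122 ]]
thick T [ 0.4659  0.2218 -0.0276] [[0.0, -0.1], [-0.1, -0.1], [0.0, 0.2], [0.0, 0.0]]
thick S [ 0.4669  0.2233 -0.0152] [[-0.2, -0.4], [-0.6, 0.1], [0.2, 0.3], [0.6, -0.0]]
thin T [ 0.439  -0.2192 -0.2699] [[0.0, -0.5], [0.5, -0.5], [0.0, 0.3], [-0.5, 0.8]]
lintel T [ 0.4523 -0.0238  0.0224] [[-0.5, 0.8], [0.2, 0.9], [0.8, -0.8], [-0.4, -0.8]]
lintel S [ 0.4521 -0.0211  0.0212] [[0.2, -0.4], [-0.8, -0.6], [0.5, 0.9], [-0.1, 0.2]]
level T [ 0.5328  0.4032 -0.0045] [[1.2, 0.4], [-0.7, 0.4], [-1.0, -0.4], [0.6, -0.3]]
tray T [ 0.5275 -0.3925  0.131 ] [[0.3, -1.0], [-0.6, -0.6], [-0.3, 1.0], [0.5, 0.5]]
tray outside T [ 0.5272 -0.3928  0.1354] [[0.7, -0.8], [-1.2, -0.0], [-0.5, 0.5], [0.8, 0.2]]
[[0.5371 0.3162 0.04  ]] [[0.5426 0.4973 0.04  ]]
```

```bash
cat >> h.py <<'E'
def pose():
    from rig import ctrl
    s=ctrl.sense(); R=Ro.from_quat(np.r_[s["tcp_rot"][1:],s["tcp_rot"][0]]); return s["ee_pos"],R,s
def go(x,y,z,yaw):
    "print the delta to a tool-down target, yaw (deg) of tool x"
    p,R,s=pose(); Rt=Ro.from_euler("z",yaw,degrees=True)*Ro.from_euler("x",180,degrees=True)
    dv=(R.inv()*Rt).as_rotvec(degrees=True)
    print("t %.2f p %s yaw %.2f w %.4f F %s"%(s["time"],p.round(4),np.degrees(np.arctan2(*R.apply([1,0,0])[[1,0]])),s["gripper_width"],s["contact_force"].round(1)))
    d=np.array([x,y,z])-p
    print(" turn",dv.round(2)," shift in present axes",(R.inv().apply(d)*1000).round(1)," shift in final axes",(Rt.inv().apply(d)*1000).round(1))
E
python3 - <<'E'
from h import *
go(.655,.064,.22,-9.5)
d=snap("wrist","w0"); p,R,s=pose()
print("cam in tool mm", R.inv().apply(-np.array(d["R"]).T@d["t"]-p)*1000, "axis in tool",R.inv().apply(np.array(d["R"])[2]))
E
```

```text
t 0.25 p [ 0.2756 -0.6159  0.2222] yaw 24.11 w 0.0878 F [ 0.4 -0.1  0.4]
 turn [-5.000e-02  2.000e-02  3.361e+01]  shift in present axes [ 624.  -465.6    2.6]  shift in final axes [ 261.9 -733.2    2.2]
cam in tool mm [  79.75430759    0.76756474 -161.29883853] axis in tool [-2.90072582e-01 -8.65902315e-04  9.57004257e-01]
```

Request:
{"op": "move_arm", "data": {"rows": [[[0,0,6.7],[32.9,-24.5,0],0.5],[[0,0,6.7],[29.8,-28.2,0],0.5],[[0,0,6.7],[26.3,-31.5,0],0.5],[[0,0,6.7],[22.5,-34.3,0],0.5],[[0,0,6.8],[18.3,-36.7,0],0.5]]}}

```text
time: 0.72
ee_pos: [0.3762, -0.4357, 0.2227]
tcp_rot: [-0.0, 0.996, -0.085, 0.0]
contact_force: [0.7, 0.0, -0.1]
gripper_width: 0.0578
```

Request:
{"op": "move_arm", "data": {"rows": [[[0,0,0],[13.8,-38.6,0],0.5],[[0,0,0],[13.8,-38.6,0],0.5],[[0,0,0],[13.8,-38.6,0],0.5],[[0,0,0],[13.8,-38.6,0],0.5],[[0,0,0],[13.8,-38.6,0],0.5]]}}

```text
time: 1.13
ee_pos: [0.4757, -0.2566, 0.2229]
tcp_rot: [0.0, 0.997, -0.082, 0.0]
contact_force: [0.6, -0.6, -0.5]
gripper_width: 0.0439
```

```bash
python3 - <<'E'
from h import *
go(.655,.064,.22,-9.5)
E
```

```text
t 1.13 p [ 0.4757 -0.2566  0.2229] yaw -9.40 w 0.0439 F [ 0.6 -0.6 -0.5]
 turn [ 0.01 -0.03  0.1 ]  shift in present axes [ 124.5 -345.5    2.9]  shift in final axes [ 123.9 -345.8    2.9]
```

Request:
{"op": "move_arm", "data": {"rows": [[[0,0,0],[13.8,-38.4,0],0.5],[[0,0,0],[13.8,-38.4,0],0.5],[[0,0,0],[13.8,-38.4,0],0.5],[[0,0,0],[13.8,-38.4,0],0.5],[[0,0,0],[13.8,-38.4,0],0.5]]}}

```text
time: 1.55
ee_pos: [0.5752, -0.0785, 0.2229]
tcp_rot: [0.0, 0.997, -0.082, 0.0]
contact_force: [-0.3, -0.3, -0.0]
gripper_width: 0.0439
```

Request:
{"op": "move_arm", "data": {"rows": [[[0,0,0],[13.8,-38.4,0],0.5],[[0,0,0],[13.8,-38.4,0],0.5],[[0,0,0],[13.8,-38.4,0],0.5],[[0,0,0],[13.8,-38.4,0],0.5],[[0,0,0],[0,0,0],0.5]]}}

```text
time: 1.97
ee_pos: [0.6559, 0.0732, 0.2223]
tcp_rot: [-0.003, 0.997, -0.076, 0.0]
contact_force: [-0.2, 0.4, 0.4]
gripper_width: 0.0435
```

```bash
python3 - <<'E'
from h import *
go(.655,.064,.22,-9.5)
d=snap("wrist","w1"); crop(d,0,0,512,384,1.5,"w1_")
E
```

```text
t 1.97 p [0.6559 0.0732 0.2223] yaw -8.77 w 0.0435 F [-0.2  0.4  0.4]
 turn [-0.35 -0.02  0.73]  shift in present axes [0.5 9.2 2.3]  shift in final axes [0.6 9.2 2.3]
```

View pics/w1_.png

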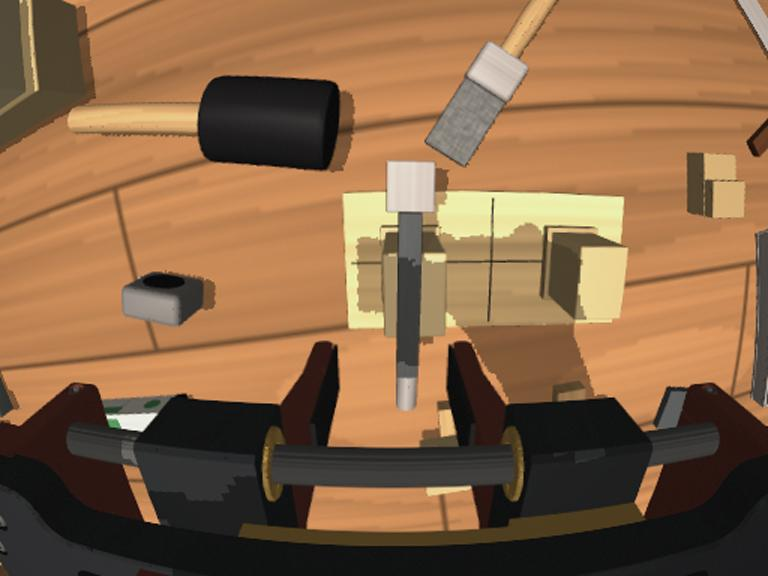

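```bash
python3 - <<'E'
from h import *
go(.655,.064,.22,-9.5)
d=snap("wrist","w1"); crop(d,220,95,430,280,3.8,"w1_")
E
```

```text
t 2.02 p [0.6548 0.0686 0.2221] yaw -8.94 w 0.0444 F [ 0.5 -0.1  0.3]
 turn [-0.17  0.03  0.56]  shift in present axes [1.  4.5 2.1]  shift in final axes [1.  4.5 2.1]
```

View pics/w1_.png

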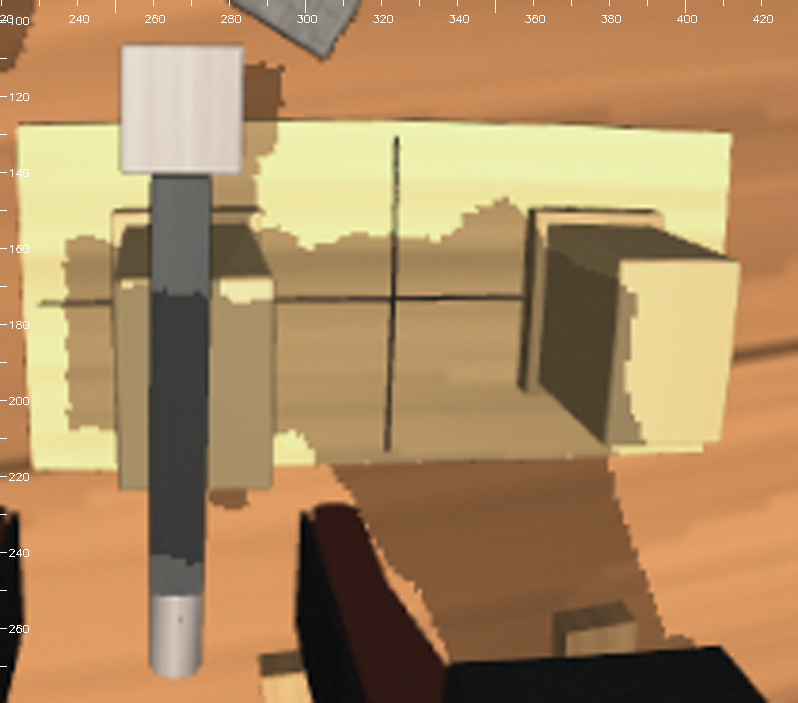

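```bash
python3 - <<'E'
from h import *
np.set_printoptions(suppress=True,precision=4)
W=load("w1")
def sh(L,dy): return [[a,b+dy,c] for a,b,c in L]
oB=(W,rect(.12,.25,.015),[(224.5,127.5),(412,130),(404.5,213),(228,218)])
oS=(W,sh(rect(.056,.04,.091),-.07),[(383.2,163),(414,163),(409,211),(379.5,212)])
oT=(W,sh(rect(.056,.04,.115),.07),[(251,168),(291.5,168),(291.5,223.5),(250.5,223.5)])
for o in([oB],[oS],[oT],[oB,oS,oT]):
    r=fit(o,[.64,0,-.13]); p=r[0]; print(p,np.degrees(p[2]),r[1].tolist())
c,s=np.cos(p[2]),np.sin(p[2])
print("tall",p[0]-s*.07,p[1]+c*.07,"short",p[0]+s*.07,p[1]-c*.07)
e=back(W,[(267.5,106.5)],.122)[0];h=back(W,[(265.4,271)],.124)[0]
print("chisel",e,h,(e+h)/2,np.linalg.norm((e-h)[:2]),np.degrees(np.arctan2(*(e-h)[[1,0]])))
E
```

```text
[ 0.6419 -0.0096 -0.139 ] -7.966889147060899 [[-0.8, -0.3], [0.7, -0.5], [0.2, 0.8], [0.1, 0.2]]
[ 0.6414 -0.009  -0.1294] -7.412474307009773 [[-0.6, -0.4], [1.0, -0.2], [0.8, 0.1], [-0.9, 0.6]]
[ 0.6407 -0.0096 -0.1543] -8.840179470394299 [[-1.3, -0.4], [1.5, -0.4], [-0.0, 0.5], [0.0, 0.6]]
[ 0.6419 -0.0094 -0.1383] -7.921229740645174 [[-1.0, -0.2], [0.6, -0.5], [0.1, 0.8], [-0.0, 0.3], [-0.1, -0.5], [1.4, 0.1], [0.8, 0.4], [-0.8, 0.5], [-2.2, -0.2], [0.7, -0.9], [0.0, 0.1], [0.1, 0.8]]
tall 0.6515673240208145 0.05992575916168041 short 0.63227370716789 -0.07873842636844322
chisel [0.7348 0.0504 0.122 ] [0.5772 0.0766 0.124 ] [0.656  0.0635 0.123 ] 0.15971448067123886 -9.455281377077991
```

Request:
{"op": "move_arm", "data": {"rows": [[[0,0,0],[0,0,25],0.5],[[0,0,0],[0,0,25],0.5],[[0,0,0],[0,0,25],0.5],[[0,0,0],[0,0,0],0.5],[[0,0,0],[0,0,0],0.5]]}}

```text
time: 2.48
ee_pos: [0.6529, 0.0602, 0.1469]
tcp_rot: [0.001, 0.997, -0.083, -0.001]
contact_force: [0.9, 0.6, 0.2]
gripper_width: 0.0442
```

```bash
python3 - <<'E'
from h import *
go(.656,.0635,.1185,-9.5)
E
```

```text
t 2.48 p [0.6529 0.0602 0.1469] yaw -9.51 w 0.0442 F [0.9 0.6 0.2]
 turn [ 0.1   0.16 -0.01]  shift in present axes [ 2.6 -3.8 28.3]  shift in final axes [ 2.5 -3.8 28.4]
```

Request:
{"op": "move_arm", "data": {"rows": [[[0,0,0],[2.5,-3.8,14],0.5],[[0,0,0],[0,0,10],0.5],[[0,0,0],[0,0,4],0.5],[[0,0,0],[0,0,0],0.5],[[0,0,0],[0,0,0],0.5]]}}

```text
time: 2.9
ee_pos: [0.6572, 0.0656, 0.1197]
tcp_rot: [0.0, 0.997, -0.082, -0.0]
contact_force: [-0.6, -0.8, 0.2]
gripper_width: 0.0441
```

```bash
python3 - <<'E'
from h import *
go(.656,.0635,.1185,-9.5)
d=snap("wrist","w2"); crop(d,180,95,370,300,3,"w2_")
E
```

```text
t 2.90 p [0.6572 0.0656 0.1197] yaw -9.39 w 0.0441 F [-0.6 -0.8  0.2]
 turn [0.01 0.01 0.11]  shift in present axes [-0.8  2.3  1.2]  shift in final axes [-0.8  2.3  1.2]
```

View pics/w2_.png

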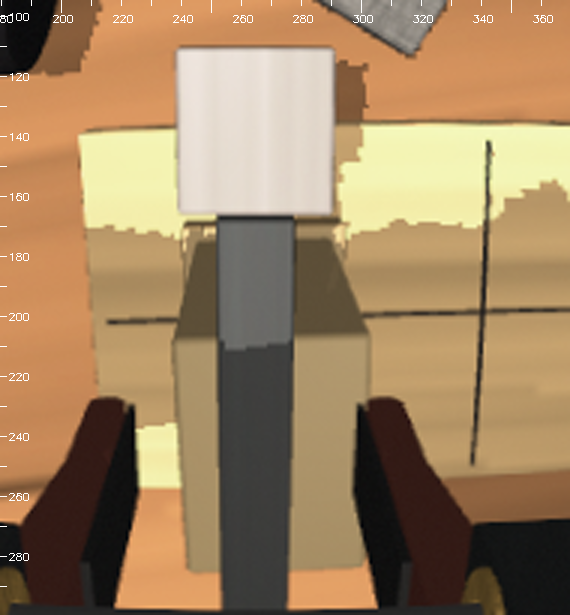

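Request:
{"op": "move_arm", "data": {"rows": [[[0,0,0],[-0.5,1.5,1],0.5],[[0,0,0],[0,0,0],0],[[0,0,0],[0,0,0],0],[[0,0,0],[0,0,0],0],[[0,0,0],[0,0,0],0]]}}

```text
time: 3.37
ee_pos: [0.6565, 0.0642, 0.1188]
tcp_rot: [-0.0, 0.997, -0.082, 0.0]
contact_force: [-0.7, -0.1, 0.4]
gripper_width: 0.0206
```

```bash
python3 - <<'E'
from h import *
go(.656,.0635,.1185,-9.5)
d=snap("wrist","w3"); crop(d,180,95,370,300,3,"w3_")
E
```

```text
t 3.37 p [0.6565 0.0642 0.1188] yaw -9.39 w 0.0206 F [-0.7 -0.1  0.4]
 turn [-0.01 -0.02  0.11]  shift in present axes [-0.4  0.8  0.3]  shift in final axes [-0.4  0.8  0.3]
```

View pics/w3_.png

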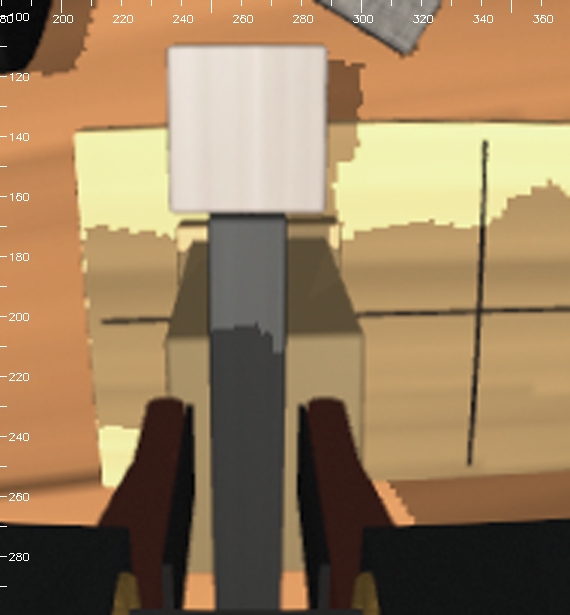

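Request:
{"op": "move_arm", "data": {"rows": [[[0,0,0],[0,0,0],0],[[0,0,0],[0,0,0],0],[[0,0,0],[0,0,0],0],[[0,0,0],[0,0,-10],0],[[0,0,0],[0,0,-25],0]]}}

```text
time: 3.83
ee_pos: [0.6536, 0.0637, 0.1506]
tcp_rot: [0.001, 0.997, -0.082, -0.004]
contact_force: [0.2, -1.0, -2.1]
gripper_width: 0.0138
```

```bash
python3 - <<'E'
from h import *
go(.5275,-.3925,.19,7.6)
d=snap("wrist","w4"); crop(d,150,60,370,300,3,"w4_")
E
```

```text
t 3.83 p [0.6536 0.0637 0.1506] yaw -9.38 w 0.0138 F [ 0.2 -1.  -2.1]
 turn [  0.08   0.43 -16.98]  shift in present axes [-50.3 470.8 -37.9]  shift in final axes [-185.3  435.6  -39.4]
```

View pics/w4_.png

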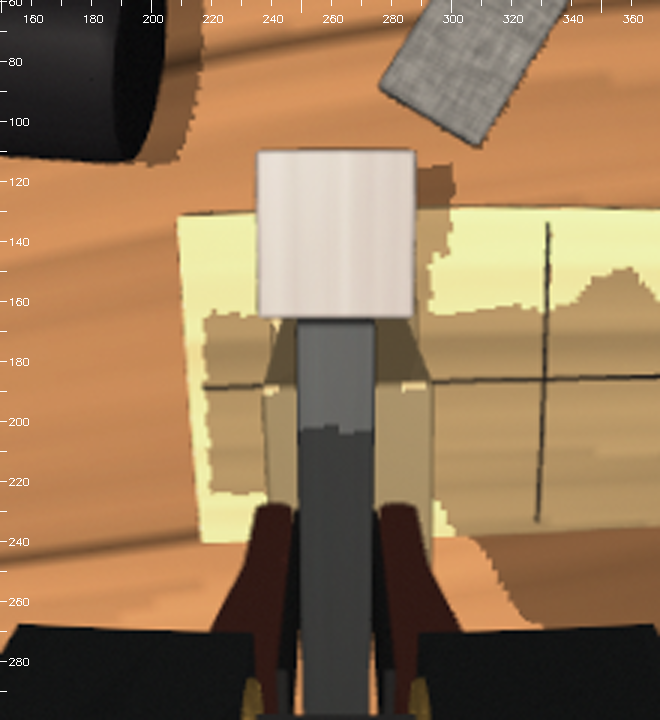

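Request:
{"op": "move_arm", "data": {"rows": [[[0,0,-5.7],[-4,37.8,-13],0],[[0,0,-5.7],[-7.8,37.2,-13],0],[[0,0,-5.6],[-11.4,36.2,-13],0],[[0,0,0],[-15.6,36.8,0],0],[[0,0,0],[-15.6,36.8,0],0]]}}

```text
time: 4.3
ee_pos: [0.6048, -0.1243, 0.1942]
tcp_rot: [0.0, 0.998, 0.067, 0.001]
contact_force: [-0.0, -0.1, -0.8]
gripper_width: 0.0138
```

Request:
{"op": "move_arm", "data": {"rows": [[[0,0,0],[-15.6,36.8,0],0],[[0,0,0],[-15.6,36.8,0],0],[[0,0,0],[-15.6,36.8,0],0],[[0,0,0],[-15.6,36.8,0],0],[[0,0,0],[-15.6,36.8,0],0]]}}

```text
time: 4.72
ee_pos: [0.551, -0.3172, 0.1932]
tcp_rot: [0.0, 0.998, 0.066, 0.0]
contact_force: [1.0, -0.0, -1.6]
gripper_width: 0.0138
```

```bash
python3 - <<'E'
from h import *
go(.5275,-.3925,.19,7.6)
E
```

```text
t 4.72 p [ 0.551  -0.3172  0.1932] yaw 7.61 w 0.0138 F [ 1.  -0.  -1.6]
 turn [ 0.02 -0.03  0.01]  shift in present axes [-33.3  71.5   3.2]  shift in final axes [-33.3  71.5   3.2]
```

Request:
{"op": "move_arm", "data": {"rows": [[[0,0,0],[-16,34,0],0],[[0,0,0],[-12,24,0],0],[[0,0,0],[-5,11,0],0],[[0,0,0],[0,0,0],0],[[0,0,0],[0,0,0],0]]}}

```text
time: 5.13
ee_pos: [0.5287, -0.3873, 0.1926]
tcp_rot: [-0.0, 0.998, 0.066, 0.0]
contact_force: [0.5, 0.4, -1.8]
gripper_width: 0.0137
```

```bash
python3 - <<'E'
from h import *
go(.5275,-.3925,.19,7.6)
d=snap("wrist","w5"); crop(d,0,0,512,384,1.5,"w5_")
E
```

```text
t 5.13 p [ 0.5287 -0.3873  0.1926] yaw 7.60 w 0.0137 F [ 0.5  0.4 -1.8]
 turn [-0.05 -0.03 -0.  ]  shift in present axes [-1.8  5.   2.6]  shift in final axes [-1.8  5.   2.6]
```

View pics/w5_.png

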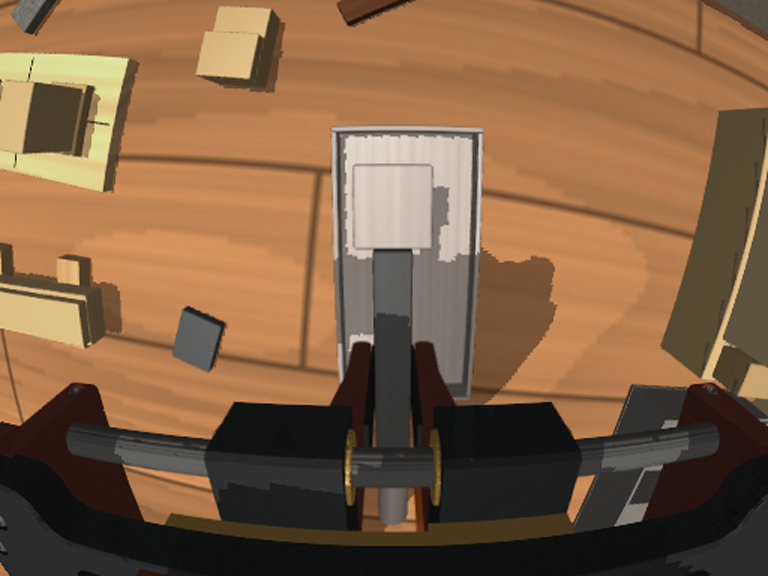

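```bash
python3 - <<'E'
from h import *
W=load("w5")
r=fit([(W,rect(.22,.11,.03)[:3],[(332/1.5-.3,127.5/1.5-.3),(482.5/1.5-.3,128/1.5-.3),(469/1.5-.3,398/1.5-.3)])],[.5275,-.3925,.13]);print(r, np.degrees(r[0][2]))
p=r[0]; go(p[0],p[1],.0085,np.degrees(p[2]))
E
```

```text
(array([ 0.52756369, -0.3981611 ,  0.12979932]), array([[-1.1, -0.7],
       [ 0.5, -0.1],
       [ 0.4,  2.3]])) 7.4369532935109275
t 5.18 p [ 0.5294 -0.3859  0.1927] yaw 7.73 w 0.0134 F [ 0.7  1.2 -1.5]
 turn [-0.08 -0.05  0.3 ]  shift in present axes [ -3.7  12.2 184.2]  shift in final axes [ -3.5  11.9 184.2]
```

Request:
{"op": "move_arm", "data": {"rows": [[[0,0,0],[-3,10,30],0],[[0,0,0],[0,0,40],0],[[0,0,0],[0,0,40],0],[[0,0,0],[0,0,35],0],[[0,0,0],[0,0,20],0]]}}

```text
time: 5.6
ee_pos: [0.5264, -0.3937, 0.0236]
tcp_rot: [-0.002, 0.998, 0.068, -0.002]
contact_force: [-1.3, 0.5, -2.2]
gripper_width: 0.0135
```

```bash
python3 - <<'E'
from h import *
go(.5275,-.396,.0085,7.5)
E
```

```text
t 5.60 p [ 0.5264 -0.3937  0.0236] yaw 7.85 w 0.0135 F [-1.3  0.5 -2.2]
 turn [-0.29  0.16  0.35]  shift in present axes [ 0.8  2.5 15.1]  shift in final axes [ 0.8  2.5 15.1]
```

Request:
{"op": "move_arm", "data": {"rows": [[[0,0,0],[0,0,0],0],[[0,0,0],[0,0,5],0],[[0,0,0],[0,0,3],0],[[0,0,0],[0,0,0],0],[[0,0,0],[0,0,0],0]]}}

```text
time: 6.02
ee_pos: [0.5278, -0.3988, 0.0214]
tcp_rot: [0.001, 0.998, 0.066, 0.001]
contact_force: [0.1, 0.7, -1.6]
gripper_width: 0.0134
```

```bash
python3 - <<'E'
from h import *
go(.5275,-.396,.0085,7.5)
E
```

```text
t 6.02 p [ 0.5278 -0.3988  0.0214] yaw 7.63 w 0.0134 F [ 0.1  0.7 -1.6]
 turn [ 0.1  -0.12  0.13]  shift in present axes [ 0.  -2.9 12.9]  shift in final axes [ 0.  -2.8 12.9]
```

Request:
{"op": "move_arm", "data": {"rows": [[[0,0,0],[0,-1,6],0],[[0,0,0],[0,-1,4],0],[[0,0,0],[0,0,2],0],[[0,0,0],[0,0,0],0],[[0,0,0],[0,0,0],0]]}}

```text
time: 6.43
ee_pos: [0.5263, -0.3963, 0.0078]
tcp_rot: [-0.0, 0.998, 0.066, -0.0]
contact_force: [-0.8, 1.8, 1.1]
gripper_width: 0.0141
```

```bash
python3 - <<'E'
from h import *
go(.5275,-.396,.0085,7.5)
E
```

```text
t 6.43 p [ 0.5263 -0.3963  0.0078] yaw 7.60 w 0.0141 F [-0.8  1.8  1.1]
 turn [-0.02  0.01  0.1 ]  shift in present axes [ 1.2 -0.1 -0.7]  shift in final axes [ 1.2 -0.1 -0.7]
```

Request:
{"op": "move_arm", "data": {"rows": [[[0,0,0],[0,0,0],0.4],[[0,0,0],[0,0,0],0.4],[[0,0,0],[0,0,0],0.4],[[0,0,0],[0,0,0],0.4],[[0,0,0],[0,0,-30],0.4]]}}

```text
time: 6.85
ee_pos: [0.5229, -0.3942, 0.0327]
tcp_rot: [-0.003, 0.998, 0.067, -0.004]
contact_force: [-0.9, 1.0, -0.2]
gripper_width: 0.0347
```

Request:
{"op": "move_arm", "data": {"rows": [[[0,0,0],[0,0,-40],0.5],[[0,0,0],[0,0,-40],0.6],[[0,0,0],[0,0,-40],0.8],[[0,0,0],[0,0,-20],0.8],[[0,0,0],[0,0,0],0.8]]}}

```text
time: 7.27
ee_pos: [0.5293, -0.3985, 0.1841]
tcp_rot: [0.003, 0.998, 0.066, 0.004]
contact_force: [0.3, 0.2, 0.6]
gripper_width: 0.0654
```

```bash
python3 - <<'E'
from h import *
go(.466,.222,.15,-1.2)
d=snap("wrist","w6"); crop(d,0,0,512,384,1.5,"w6_")
E
```

```text
t 7.27 p [ 0.5293 -0.3985  0.1841] yaw 7.58 w 0.0654 F [0.3 0.2 0.6]
 turn [ 0.35 -0.48  8.78]  shift in present axes [  18.9 -623.7   30. ]  shift in final axes [ -76.2 -619.1   34.1]
```

View pics/w6_.png

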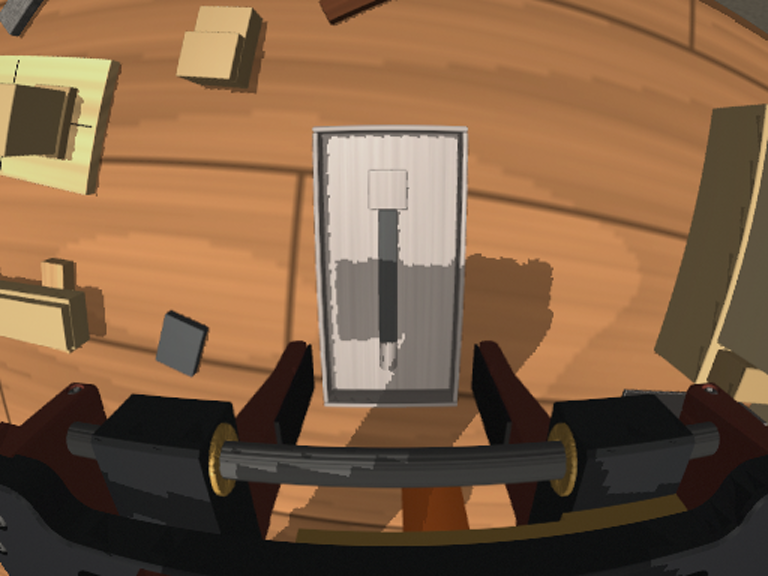

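Request:
{"op": "move_arm", "data": {"rows": [[[0,0,4.4],[1,-40,0],0.8],[[0,0,4.4],[-2,-40,0],0.8],[[0,0,0],[-5,-40.4,0],0.8],[[0,0,0],[-5,-40.4,0],0.8],[[0,0,0],[-5,-40.4,0],0.8]]}}

```text
time: 7.73
ee_pos: [0.5037, -0.1934, 0.176]
tcp_rot: [-0.0, 1.0, -0.011, -0.001]
contact_force: [0.2, 0.5, -0.0]
gripper_width: 0.0701
```

Request:
{"op": "move_arm", "data": {"rows": [[[0,0,0],[-5,-40.4,0],0.8],[[0,0,0],[-5,-40.4,0],0.8],[[0,0,0],[-5,-40.4,0],0.8],[[0,0,0],[-5,-40.4,0],0.8],[[0,0,0],[-5,-40.4,0],0.8]]}}

```text
time: 8.15
ee_pos: [0.4829, 0.0087, 0.1763]
tcp_rot: [0.0, 1.0, -0.01, -0.001]
contact_force: [0.4, 0.3, 0.3]
gripper_width: 0.0704
```

```bash
python3 - <<'E'
from h import *
go(.466,.222,.15,-1.2)
E
```

```text
t 8.15 p [0.4829 0.0087 0.1763] yaw -1.20 w 0.0704 F [0.4 0.3 0.3]
 turn [ 0.02  0.14 -0.  ]  shift in present axes [ -21.3 -212.9   26.3]  shift in final axes [ -21.4 -212.9   26.3]
```

Request:
{"op": "move_arm", "data": {"rows": [[[0,0,0],[-4,-40.4,0],0.8],[[0,0,0],[-4,-40.4,5],0.8],[[0,0,0],[-4,-40.4,5],0.8],[[0,0,0],[-4,-40.4,5],0.8],[[0,0,0],[-3,-30,5],0.8]]}}

```text
time: 8.57
ee_pos: [0.4677, 0.2023, 0.1562]
tcp_rot: [-0.0, 1.0, -0.009, -0.001]
contact_force: [0.7, 0.4, -0.5]
gripper_width: 0.0702
```

Request:
{"op": "move_arm", "data": {"rows": [[[0,0,0],[-2,-15,5],0.8],[[0,0,0],[0,-5,0],0.8],[[0,0,0],[0,0,0],0.8],[[0,0,0],[0,0,0],0.8],[[0,0,0],[0,0,0],0.8]]}}

```text
time: 8.98
ee_pos: [0.4683, 0.217, 0.1524]
tcp_rot: [0.001, 1.0, -0.012, -0.0]
contact_force: [0.6, -0.1, 0.3]
gripper_width: 0.0704
```

```bash
python3 - <<'E'
from h import *
go(.466,.222,.15,-1.2)
d=snap("wrist","w7"); crop(d,180,130,340,270,5,"w7_")
E
```

```text
t 8.98 p [0.4683 0.217  0.1524] yaw -1.34 w 0.0704 F [ 0.6 -0.1  0.3]
 turn [ 0.07  0.02 -0.14]  shift in present axes [-2.4 -5.   2.4]  shift in final axes [-2.4 -5.   2.4]
```

View pics/w7_.png

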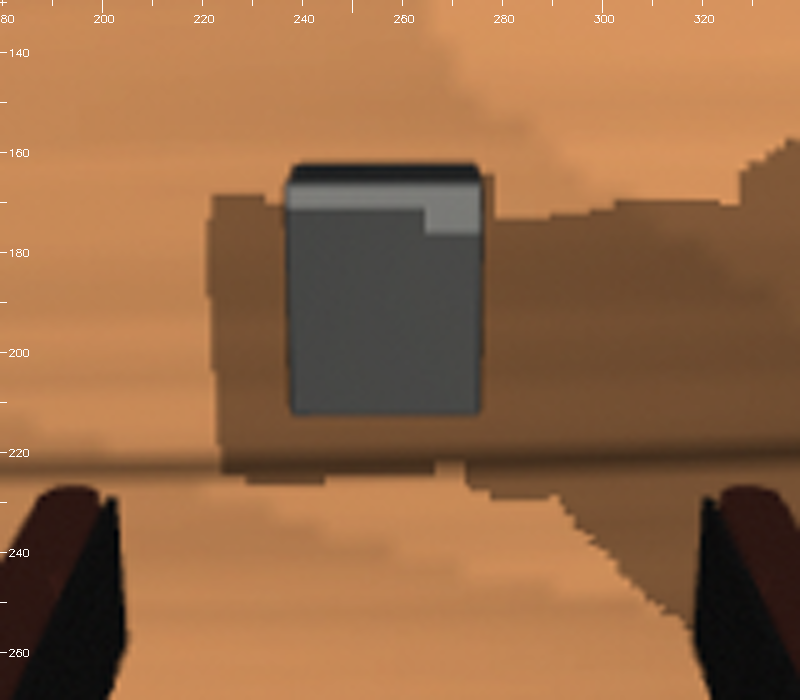

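```bash
python3 - <<'E'
from h import *
W=load("w7")
r=fit([(W,rect(.05,.04,.024),[(236.8,166),(275.8,166),(275.5,212.3),(237.5,212.3)])],[.466,.222,-.02]);print(r, np.degrees(r[0][2]))
p=r[0]; go(p[0],p[1],.005,np.degrees(p[2]))
E
```

```text
(array([ 0.46724201,  0.22146118, -0.02520249]), array([[-0.6, -0.5],
       [ 0.6, -0.5],
       [ 0.2,  0.6],
       [-0.2,  0.6]])) -1.4439962976823948
t 9.03 p [0.4684 0.2171 0.1526] yaw -1.36 w 0.0705 F [ 0.1  0.3 -0.3]
 turn [ 0.05 -0.    0.09]  shift in present axes [ -1.3  -4.5 147.6]  shift in final axes [ -1.3  -4.4 147.6]
```

Request:
{"op": "move_arm", "data": {"rows": [[[0,0,0],[-1,-4.5,35],0.8],[[0,0,0],[0,0,40],0.8],[[0,0,0],[0,0,35],0.8],[[0,0,0],[0,0,18],0.8],[[0,0,0],[0,0,5],0.8]]}}

```text
time: 9.45
ee_pos: [0.4654, 0.2209, 0.0167]
tcp_rot: [0.002, 1.0, -0.011, -0.002]
contact_force: [0.2, 0.9, 0.6]
gripper_width: 0.0698
```

Request:
{"op": "move_arm", "data": {"rows": [[[0,0,0],[0,0,3],0.8],[[0,0,0],[0,0,0],0.8]]}}

```text
time: 9.62
ee_pos: [0.4678, 0.2232, 0.0172]
tcp_rot: [-0.0, 1.0, -0.011, 0.0]
contact_force: [0.3, 0.4, -0.8]
gripper_width: 0.0701
```

```bash
python3 - <<'E'
from h import *
go(.4672,.2215,.005,-1.44)
E
```

```text
t 9.62 p [0.4678 0.2232 0.0172] yaw -1.26 w 0.0701 F [ 0.3  0.4 -0.8]
 turn [-0.01 -0.04  0.18]  shift in present axes [-0.5  1.7 12.2]  shift in final axes [-0.5  1.7 12.2]
```

Request:
{"op": "move_arm", "data": {"rows": [[[0,0,0],[-0.5,1.5,7],0.8],[[0,0,0],[0,0,4],0.8],[[0,0,0],[0,0,0.5],0.8],[[0,0,0],[0,0,0],0.5],[[0,0,0],[0,0,0],0]]}}

```text
time: 10.03
ee_pos: [0.4668, 0.2222, 0.0055]
tcp_rot: [-0.0, 1.0, -0.01, 0.0]
contact_force: [0.3, -1.0, 0.5]
gripper_width: 0.0605
```

Request:
{"op": "move_arm", "data": {"rows": [[[0,0,0],[0,0,0],0],[[0,0,0],[0,0,0],0],[[0,0,0],[0,0,0],0],[[0,0,0],[0,0,0],0],[[0,0,0],[0,0,0],0]]}}

```text
time: 10.45
ee_pos: [0.4666, 0.2222, 0.0053]
tcp_rot: [-0.0, 1.0, -0.01, 0.0]
contact_force: [0.1, -1.0, 2.4]
gripper_width: 0.0403
```

```bash
python3 - <<'E'
from h import *
go(.4672,.2215,.005,-1.44)
d=snap("wrist","w8"); crop(d,180,130,340,270,4,"w8_")
E
```

```text
t 10.45 p [0.4666 0.2222 0.0053] yaw -1.19 w 0.0403 F [ 0.1 -1.   2.4]
 turn [-0.01 -0.01  0.25]  shift in present axes [0.6 0.7 0.3]  shift in final axes [0.6 0.7 0.3]
```

View pics/w8_.png

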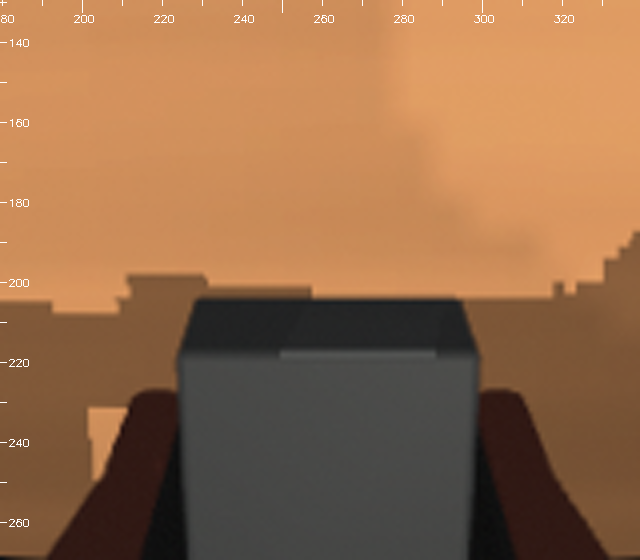

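```bash
python3 - <<'E'
from h import *
W=load("w8"); print(back(W,[(224,218.2),(260,218.2),(299,218.2)],.024))
c,s=np.cos(np.radians(-7.8)),np.sin(np.radians(-7.8))
print("short",.6417+s*.07,-.0092-c*.07,"tall",.6417-s*.07,-.0092+c*.07)
go(.6322,-.0786,.17,-7.8)
E
```

```text
[[0.491858   0.2404016  0.024     ]
 [0.49151535 0.22178429 0.024     ]
 [0.49100843 0.20162803 0.024     ]]
short 0.6321999099295987 -0.07855234883300106 tall 0.6512000900704014 0.060152348833001065
t 10.50 p [0.4666 0.2222 0.0053] yaw -1.19 w 0.0397 F [-0.5 -0.7  2.6]
 turn [-0.   -0.01  6.61]  shift in present axes [ 171.8  297.2 -164.7]  shift in final axes [ 204.9  275.5 -164.7]
```

Request:
{"op": "move_arm", "data": {"rows": [[[0,0,0],[0,0,-20],0],[[0,0,0],[0,0,-40],0],[[0,0,3],[10,17,-35],0],[[0,0,3.6],[18,27,-25],0],[[0,0,0],[22,29,-20],0]]}}

```text
time: 10.92
ee_pos: [0.5104, 0.1461, 0.1477]
tcp_rot: [-0.001, 0.998, -0.067, 0.001]
contact_force: [1.0, 0.5, -2.1]
gripper_width: 0.0398
```

```bash
python3 - <<'E'
from h import *
go(.6322,-.0786,.17,-7.8)
E
```

```text
t 10.92 p [0.5104 0.1461 0.1477] yaw -7.74 w 0.0398 F [ 1.   0.5 -2.1]
 turn [-0.12 -0.11  0.06]  shift in present axes [151.  206.2 -22.4]  shift in final axes [151.2 206.1 -22.3]
```

Request:
{"op": "move_arm", "data": {"rows": [[[0,0,0],[24,32,-8],0],[[0,0,0],[24,33,-8],0],[[0,0,0],[24,33,-6],0],[[0,0,0],[24,33,0],0],[[0,0,0],[22,30,0],0]]}}

```text
time: 11.33
ee_pos: [0.6059, -0.0334, 0.1675]
tcp_rot: [0.0, 0.998, -0.068, 0.0]
contact_force: [0.6, 0.2, -1.5]
gripper_width: 0.0395
```

Request:
{"op": "move_arm", "data": {"rows": [[[0,0,0],[16,22,0],0],[[0,0,0],[10,14,0],0],[[0,0,0],[3,4,0],0],[[0,0,0],[0,0,0],0],[[0,0,0],[0,0,0],0]]}}

```text
time: 11.75
ee_pos: [0.6277, -0.0726, 0.1667]
tcp_rot: [-0.0, 0.998, -0.067, -0.001]
contact_force: [-0.6, 0.4, -1.2]
gripper_width: 0.0399
```

```bash
python3 - <<'E'
from h import *
go(.6322,-.0786,.17,-7.8)
d=snap("wrist","w9"); crop(d,100,80,400,280,2.6,"w9_")
go(.6322,-.0786,.098,-7.8)
E
```

```text
t 11.75 p [ 0.6277 -0.0726  0.1667] yaw -7.73 w 0.0399 F [-0.6  0.4 -1.2]
 turn [-0.05  0.07  0.07]  shift in present axes [ 5.2  5.3 -3.3]  shift in final axes [ 5.2  5.3 -3.3]
t 11.80 p [ 0.6277 -0.072   0.1669] yaw -7.66 w 0.0399 F [-0.8  0.5 -0.3]
 turn [-0.05  0.06  0.14]  shift in present axes [ 5.4  6.  68.9]  shift in final axes [ 5.4  6.  68.9]
```

View pics/w9_.png

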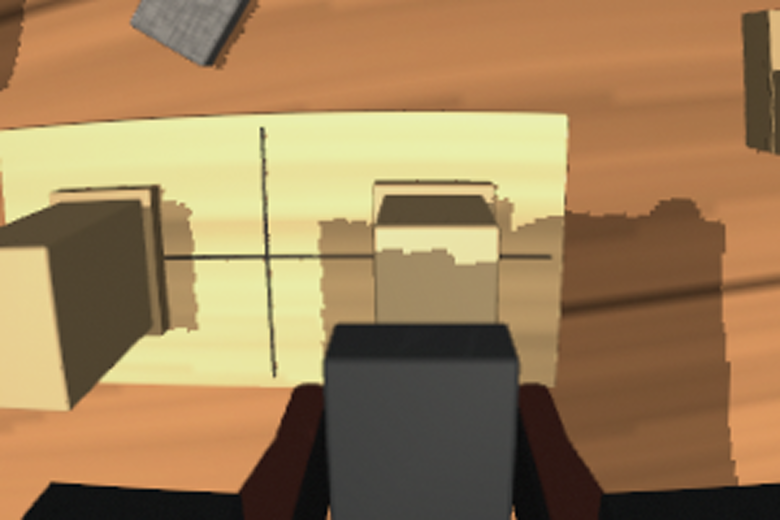

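Request:
{"op": "move_arm", "data": {"rows": [[[0,0,0],[3,3,10],0],[[0,0,0],[2.3,2.7,22],0],[[0,0,0],[0,0,18],0],[[0,0,0],[0,0,6],0],[[0,0,0],[0,0,0],0]]}}

```text
time: 12.22
ee_pos: [0.6312, -0.0794, 0.1089]
tcp_rot: [-0.0, 0.998, -0.067, -0.002]
contact_force: [-0.9, 1.4, -0.7]
gripper_width: 0.0395
```

```bash
python3 - <<'E'
from h import *
go(.6322,-.0786,.098,-7.8)
d=snap("wrist","w10"); crop(d,100,80,400,280,2.6,"w10_")
go(.6322,-.0786,.098,-7.8)
E
```

```text
t 12.22 p [ 0.6312 -0.0794  0.1089] yaw -7.70 w 0.0395 F [-0.9  1.4 -0.7]
 turn [-0.    0.24  0.1 ]  shift in present axes [ 1.  -0.9 10.9]  shift in final axes [ 0.9 -0.9 10.9]
t 12.27 p [ 0.6322 -0.0795  0.1104] yaw -7.72 w 0.0401 F [ 0.7  0.1 -0.6]
 turn [-0.01  0.1   0.08]  shift in present axes [-0.1 -0.9 12.4]  shift in final axes [-0.2 -0.9 12.4]
```

View pics/w10_.png

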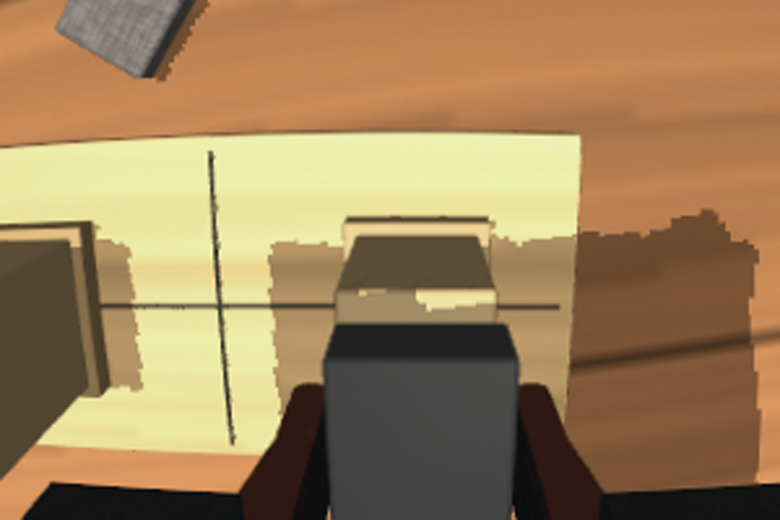

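Request:
{"op": "move_arm", "data": {"rows": [[[0,0,0],[0,-0.9,6],0],[[0,0,0],[0,0,4],0],[[0,0,0],[0,0,2],0],[[0,0,0],[0,0,1],0],[[0,0,0],[0,0,0],0]]}}

```text
time: 12.68
ee_pos: [0.633, -0.0796, 0.0982]
tcp_rot: [0.0, 0.998, -0.068, 0.0]
contact_force: [-0.2, 0.5, -1.5]
gripper_width: 0.04
```

```bash
python3 - <<'E'
from h import *
go(.6322,-.0786,.0963,-7.8)
d=snap("wrist","w11"); crop(d,190,130,340,280,4,"w11_")
go(.6322,-.0786,.0963,-7.8)
E
```

```text
t 12.68 p [ 0.633  -0.0796  0.0982] yaw -7.79 w 0.0400 F [-0.2  0.5 -1.5]
 turn [-0.   -0.01  0.01]  shift in present axes [-1.  -0.9  1.9]  shift in final axes [-1.  -0.9  1.9]
t 12.73 p [ 0.6331 -0.0797  0.0983] yaw -7.80 w 0.0397 F [-0.7 -0.6 -0.7]
 turn [ 0.   -0.02  0.  ]  shift in present axes [-1. -1.  2.]  shift in final axes [-1. -1.  2.]
```

View pics/w11_.png

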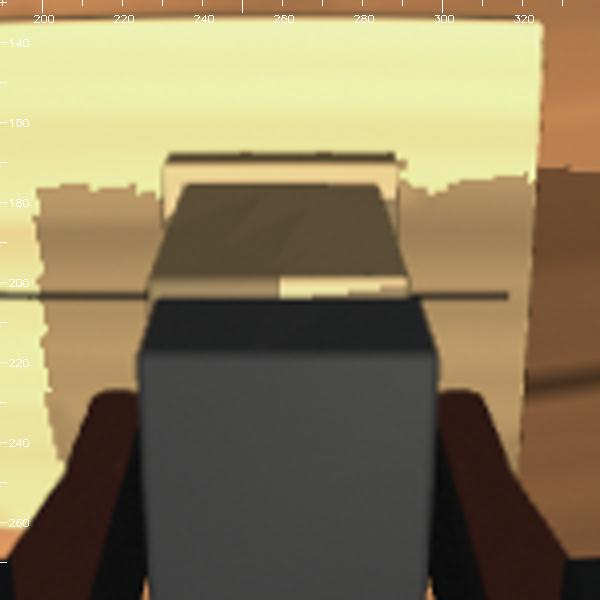

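Request:
{"op": "move_arm", "data": {"rows": [[[0,0,0],[0,-1.3,0],0],[[0,0,0],[0,0,1],0],[[0,0,0],[0,0,0.7],0],[[0,0,0],[0,0,0],0],[[0,0,0],[0,0,0],0]]}}

```text
time: 13.15
ee_pos: [0.6331, -0.0783, 0.0964]
tcp_rot: [0.0, 0.998, -0.068, -0.0]
contact_force: [-0.1, 0.1, -2.1]
gripper_width: 0.04
```

```bash
python3 - <<'E'
from h import *
d=snap("wrist","w11"); crop(d,190,130,340,280,4,"w11_")
go(.6322,-.0786,.0963,-7.8)
E
```

```text
t 13.20 p [ 0.6332 -0.0784  0.0965] yaw -7.80 w 0.0400 F [-0.3 -0.4 -0.9]
 turn [ 0. -0.  0.]  shift in present axes [-1.   0.4  0.2]  shift in final axes [-1.   0.4  0.2]
```

View pics/w11_.png

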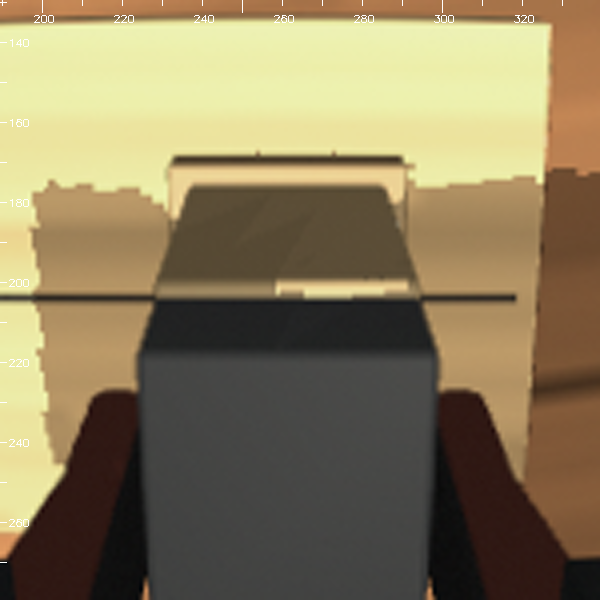

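Request:
{"op": "move_arm", "data": {"rows": [[[0,0,0],[0,0,0.5],0],[[0,0,0],[0,0,0.5],0],[[0,0,0],[0,0,0],0],[[0,0,0],[0,0,0],0]]}}

```text
time: 13.53
ee_pos: [0.6332, -0.0784, 0.0964]
tcp_rot: [0.0, 0.998, -0.068, 0.0]
contact_force: [-3.1, 0.9, 5.4]
gripper_width: 0.0401
```

Request:
{"op": "move_arm", "data": {"rows": [[[0,0,0],[0,0,-0.3],0.6],[[0,0,0],[0,0,0],0.7],[[0,0,0],[0,0,0],0.7],[[0,0,0],[0,0,-10],0.7],[[0,0,0],[0,0,-30],0.7]]}}

```text
time: 13.95
ee_pos: [0.6301, -0.0783, 0.1324]
tcp_rot: [0.0, 0.998, -0.068, -0.004]
contact_force: [-0.0, -0.8, 0.3]
gripper_width: 0.0613
```

Request:
{"op": "move_arm", "data": {"rows": [[[0,0,0],[-10,0,-40],0.7],[[0,0,0],[-20,0,-30],0.7],[[0,0,0],[-10,0,-5],0.7],[[0,0,0],[0,0,0],0.7],[[0,0,0],[0,0,0],0.7]]}}

```text
time: 14.37
ee_pos: [0.5934, -0.073, 0.211]
tcp_rot: [0.0, 0.998, -0.068, 0.0]
contact_force: [-0.0, 0.1, -0.8]
gripper_width: 0.0614
```

```bash
python3 - <<'E'
from h import *
go(.4525,-.022,.17,91)
d=snap("wrist","w12"); crop(d,100,90,370,280,2.9,"w12_")
E
```

```text
t 14.37 p [ 0.5934 -0.073   0.211 ] yaw -7.79 w 0.0614 F [-0.   0.1 -0.8]
 turn [ 4.000e-02 -1.000e-02 -9.879e+01]  shift in present axes [-146.5  -31.5   40.9]  shift in final axes [  53.5 -139.9   41. ]
```

View pics/w12_.png

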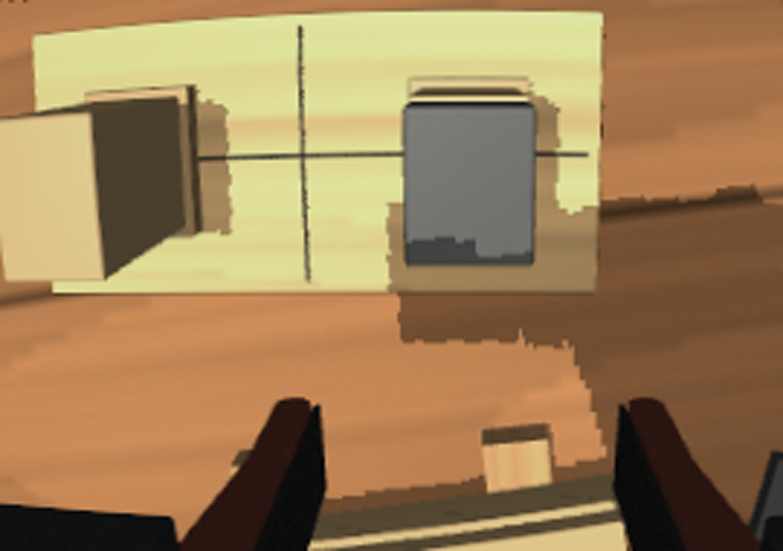

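```bash
python3 - <<'E'
from h import *
W=load("w12")
f=lambda l:[(a/2.9+99.67,b/2.9+89.67) for a,b in l]
r=fit([(W,rect(.05,.04,.115),f([(404.5,104),(534,103),(533.5,265.5),(405,265.5)]))],[.63,-.08,-.13]);print(r[0],np.degrees(r[0][2]),r[1].tolist())
r=fit([(W,rect(.12,.25,.015),f([(33,37),(602,12.5),(595.5,292),(52,292)]))],[.63,-.08,-.13]);print(r[0],np.degrees(r[0][2]),r[1].tolist())
E
```

```text
[ 0.63374933 -0.07917115 -0.13514458] -7.743214059117834 [[-1.0, -0.3], [0.8, -0.0], [0.3, 0.1], [-0.2, 0.2]]
[ 0.64149965 -0.00948303 -0.13731972] -7.867840447382951 [[-0.8, -0.7], [0.4, -0.2], [0.1, 0.3], [0.1, 0.7]]
```

Request:
{"op": "move_arm", "data": {"rows": [[[0,0,-7.1],[-36.7,-7.9,0],1],[[0,0,-7.1],[-35.4,-12.3,0],1],[[0,0,-7.1],[-33.7,-16.5,0],1],[[0,0,-7.1],[-31.4,-20.5,0],1],[[0,0,-7.1],[0,0,0],1]]}}

```text
time: 14.83
ee_pos: [0.4452, -0.0204, 0.2081]
tcp_rot: [-0.001, 0.97, 0.244, -0.004]
contact_force: [-0.1, -0.4, -0.6]
gripper_width: 0.0873
```

Request:
{"op": "move_arm", "data": {"rows": [[[0,0,-7.1],[0,0,8],1],[[0,0,-7.1],[0,0,8],1],[[0,0,-7.1],[0,0,8],1],[[0,0,-7.1],[0,0,8],1],[[0,0,-7.1],[0,0,8],1]]}}

```text
time: 15.25
ee_pos: [0.452, -0.0221, 0.1689]
tcp_rot: [-0.001, 0.85, 0.527, -0.001]
contact_force: [-0.5, 0.3, -0.1]
gripper_width: 0.088
```

Request:
{"op": "move_arm", "data": {"rows": [[[0,0,-7],[0,0,0],1],[[0,0,-7],[0,0,0],1],[[0,0,-7],[0,0,0],1],[[0,0,-6.5],[0,0,0],1],[[0,0,0],[0,0,0],1]]}}

```text
time: 15.67
ee_pos: [0.452, -0.0222, 0.1693]
tcp_rot: [-0.001, 0.701, 0.713, -0.001]
contact_force: [-0.3, -0.0, -0.7]
gripper_width: 0.0876
```

```bash
python3 - <<'E'
from h import *
go(.4525,-.022,.17,91.2)
d=snap("wrist","w13"); crop(d,0,0,512,384,1.5,"w13_")
E
```

```text
t 15.67 p [ 0.452  -0.0222  0.1693] yaw 90.93 w 0.0876 F [-0.3 -0.  -0.7]
 turn [-0.16 -0.07 -0.27]  shift in present axes [ 0.2  0.5 -0.7]  shift in final axes [ 0.2  0.5 -0.7]
```

View pics/w13_.png

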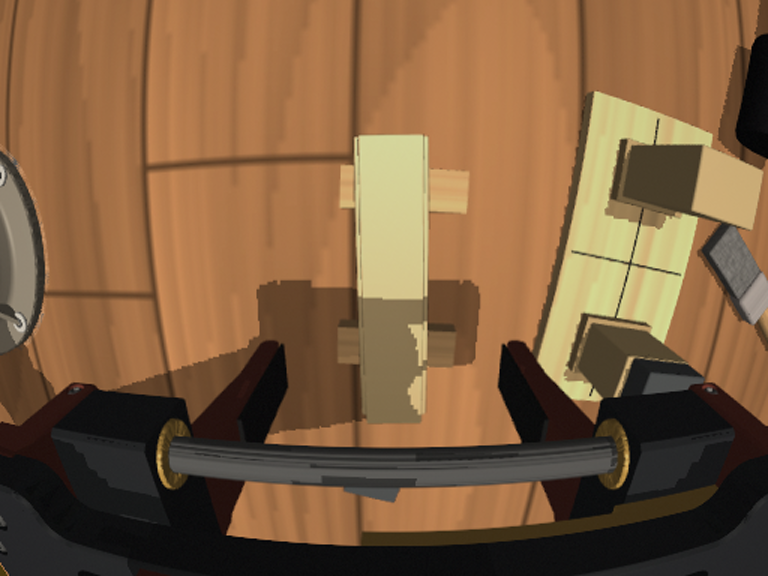

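```bash
python3 - <<'E'
from h import *
W=load("w13"); crop(W,215,80,325,290,2.8,"w13a")
E
```

```text
(no output)
```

View pics/w13a.png

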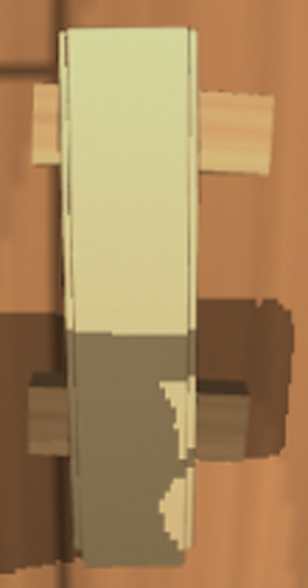

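```bash
python3 - <<'E'
from h import *
W=load("w13")
f=lambda l:[(a/2.8+214.67,b/2.8+79.67) for a,b in l]
r=fit([(W,rect(.04,.20,.056),f([(188,28),(184,565),(81,566),(68,29)]))],[.45,-.02,.02]);print(r[0],np.degrees(r[0][2]),r[1].tolist())
p=r[0]; go(p[0],p[1],.010,90+np.degrees(p[2]))
E
```

```text
[ 0.45160651 -0.02499291  0.02290747] 1.3125014505491666 [[0.6, -0.5], [-0.1, 1.0], [0.1, 0.8], [-0.6, -0.5]]
t 15.72 p [ 0.452  -0.0222  0.1695] yaw 90.57 w 0.0880 F [ 1.4 -1.3  0.5]
 turn [-0.14 -0.06 -0.75]  shift in present axes [-2.900e+00 -1.000e-01  1.595e+02]  shift in final axes [ -2.8  -0.5 159.5]
```

Request:
{"op": "move_arm", "data": {"rows": [[[0,0,-0.6],[-2.7,-0.4,30],1],[[0,0,0],[0,0,40],1],[[0,0,0],[0,0,40],1],[[0,0,0],[0,0,25],1],[[0,0,0],[0,0,8],1]]}}

```text
time: 16.13
ee_pos: [0.449, -0.0248, 0.0238]
tcp_rot: [-0.003, 0.7, 0.714, -0.002]
contact_force: [-0.8, -0.5, 0.7]
gripper_width: 0.088
```

Request:
{"op": "move_arm", "data": {"rows": [[[0,0,0],[0,0,3],1],[[0,0,0],[0,0,0],1]]}}

```text
time: 16.3
ee_pos: [0.4522, -0.0246, 0.0247]
tcp_rot: [-0.0, 0.699, 0.715, -0.0]
contact_force: [-0.7, -0.3, 0.2]
gripper_width: 0.0873
```

```bash
python3 - <<'E'
from h import *
go(.4516,-.0246,.010,91.3)
d=snap("wrist","w14"); crop(d,0,0,512,384,1.5,"w14_")
E
```

```text
t 16.30 p [ 0.4522 -0.0246  0.0247] yaw 91.23 w 0.0873 F [-0.7 -0.3  0.2]
 turn [-0.04 -0.01 -0.07]  shift in present axes [ 0.1 -0.6 14.7]  shift in final axes [ 0.1 -0.6 14.7]
```

View pics/w14_.png

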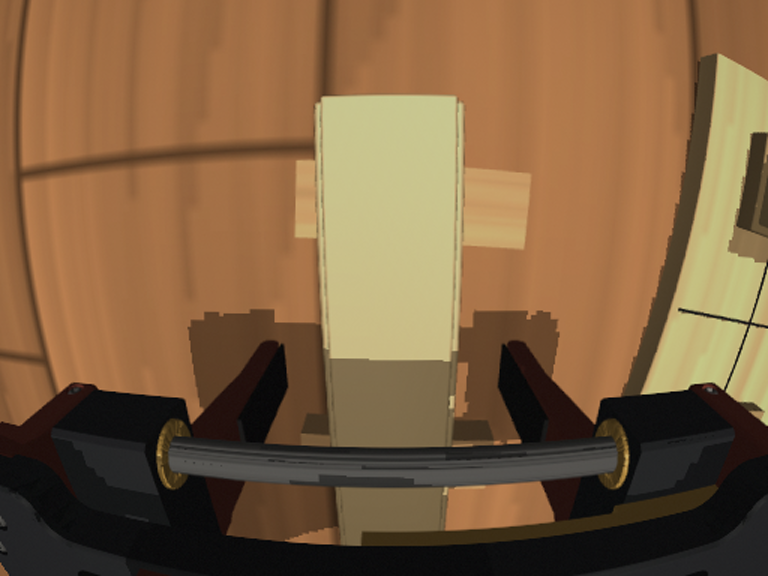

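```bash
python3 - <<'E'
from h import *
W=load("w14")
f=lambda a,b:(a/1.5-.17,b/1.5-.17)
e=back(W,[f(322,98),f(456,96.5)],.056); print(e, e.mean(0)-[0,.1,0])
print(back(W,[f(315,415),f(310,440)],.018),back(W,[f(500,245)],.018))
E
```

```text
[[0.4301391  0.07355234 0.056     ]
 [0.46865989 0.07468927 0.056     ]] [ 0.44939949 -0.02587919  0.056     ]
[[ 0.41840949 -0.0534655   0.018     ]
 [ 0.41518684 -0.06754114  0.018     ]] [[0.4933036  0.02440796 0.018     ]]
```

Request:
{"op": "move_arm", "data": {"rows": [[[0,0,0],[-0.8,-0.5,8],1],[[0,0,0],[0,0,5],1],[[0,0,0],[0,0,1],0.7],[[0,0,0],[0,0,0],0.3],[[0,0,0],[0,0,0],0]]}}

```text
time: 16.77
ee_pos: [0.4517, -0.0257, 0.011]
tcp_rot: [0.0, 0.699, 0.715, 0.0]
contact_force: [0.2, -0.1, -0.5]
gripper_width: 0.0715
```

Request:
{"op": "move_arm", "data": {"rows": [[[0,0,0],[0,0,0],0],[[0,0,0],[0,0,0],0],[[0,0,0],[0,0,0],0],[[0,0,0],[0,0,0],0],[[0,0,0],[0,0,0],0]]}}

```text
time: 17.18
ee_pos: [0.4516, -0.0257, 0.0109]
tcp_rot: [0.0, 0.699, 0.715, 0.0]
contact_force: [-0.1, -1.0, 1.0]
gripper_width: 0.0476
```

```bash
python3 - <<'E'
from h import *
go(.4516,-.0254,.010,91.3)
W=snap("wrist","w15"); crop(W,190,50,330,250,3,"w15_")
E
```

```text
t 17.18 p [ 0.4516 -0.0257  0.0109] yaw 91.32 w 0.0476 F [-0.1 -1.   1. ]
 turn [0.01 0.01 0.02]  shift in present axes [0.3 0.  0.9]  shift in final axes [0.3 0.  0.9]
```

View pics/w15_.png

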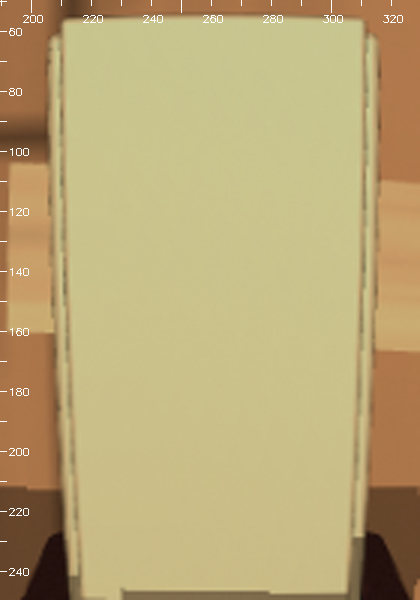

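```bash
python3 - <<'E'
from h import *
W=load("w15"); e=back(W,[(210.5,56.5),(310.5,56)],.056); print(e, e.mean(0)-[0,.1,0])
go(.6416,-.0093,.165,82.17)
E
```

```text
[[0.42993925 0.07398736 0.056     ]
 [0.46856657 0.07499058 0.056     ]] [ 0.44925291 -0.02551103  0.056     ]
t 17.23 p [ 0.4516 -0.0257  0.0109] yaw 91.31 w 0.0479 F [-0.2 -0.5  2.3]
 turn [0.01 0.01 9.14]  shift in present axes [  12.   190.3 -154.1]  shift in final axes [  42.1  186.  -154.1]
```

Request:
{"op": "move_arm", "data": {"rows": [[[0,0,0],[0,0,-5],0],[[0,0,0],[0,0,-12],0],[[0,0,0],[0,0,-25],0],[[0,0,0],[0,0,-35],0],[[0,0,0],[0,0,-35],0]]}}

```text
time: 17.65
ee_pos: [0.4493, -0.0255, 0.1229]
tcp_rot: [-0.002, 0.699, 0.715, -0.001]
contact_force: [1.5, -1.1, -7.8]
gripper_width: 0.0478
```

Request:
{"op": "move_arm", "data": {"rows": [[[0,0,0],[0,0,-25],0],[[0,0,3],[3,15,-10],0],[[0,0,3],[5,25,-6],0],[[0,0,3.1],[6,32,0],0],[[0,0,0],[8,34,0],0]]}}

```text
time: 18.07
ee_pos: [0.5583, -0.0117, 0.1638]
tcp_rot: [-0.0, 0.755, 0.656, -0.001]
contact_force: [0.4, 0.7, -6.5]
gripper_width: 0.0478
```

```bash
python3 - <<'E'
from h import *
go(.6416,-.0093,.165,82.17)
E
```

```text
t 18.07 p [ 0.5583 -0.0117  0.1638] yaw 82.02 w 0.0478 F [ 0.4  0.7 -6.5]
 turn [-0.08  0.07 -0.15]  shift in present axes [14.  82.1 -1.4]  shift in final axes [13.8 82.2 -1.2]
```

Request:
{"op": "move_arm", "data": {"rows": [[[0,0,0],[5,28,0],0],[[0,0,0],[4,23,0],0],[[0,0,0],[3,14,0],0],[[0,0,0],[1,6,0],0],[[0,0,0],[0,0,0],0]]}}

```text
time: 18.48
ee_pos: [0.6306, -0.0081, 0.1625]
tcp_rot: [-0.001, 0.754, 0.657, -0.001]
contact_force: [-1.0, -0.6, -6.8]
gripper_width: 0.048
```

Request:
{"op": "move_arm", "data": {"rows": [[[0,0,0],[0,0,0],0],[[0,0,0],[0,0,0],0]]}}

```text
time: 18.65
ee_pos: [0.6291, -0.0084, 0.1633]
tcp_rot: [-0.001, 0.753, 0.657, -0.001]
contact_force: [0.5, 0.2, -6.9]
gripper_width: 0.0478
```

```bash
python3 - <<'E'
from h import *
go(.6416,-.0093,.165,82.17)
W=snap("wrist","w16"); crop(W,0,0,512,384,1.5,"w16_")
d=snap("top","top1"); crop(d,205,120,325,205,6,"top1_")
E
```

```text
t 18.65 p [ 0.6291 -0.0084  0.1633] yaw 82.21 w 0.0478 F [ 0.5  0.2 -6.9]
 turn [-0.12  0.04  0.04]  shift in present axes [ 0.8 12.5 -1.8]  shift in final axes [ 0.8 12.5 -1.7]
```

View pics/w16_.png

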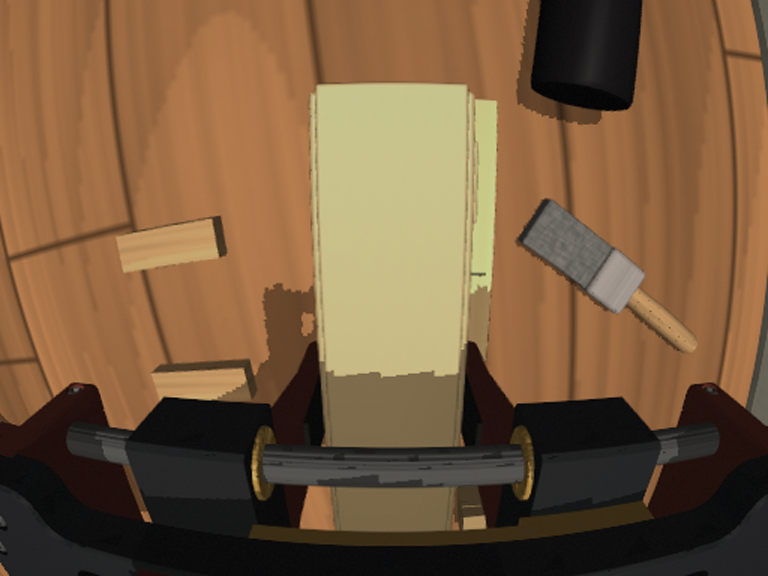

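View pics/top1_.png

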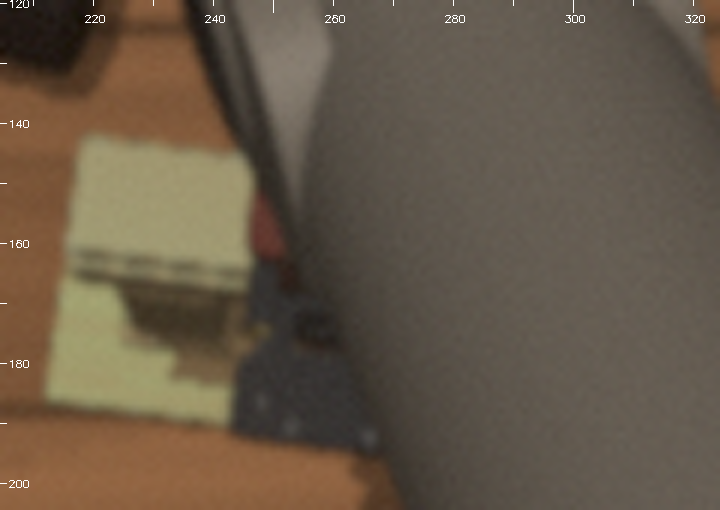

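Request:
{"op": "move_arm", "data": {"rows": [[[0,0,0],[0.4,6,0],0],[[0,0,0],[0.4,5,0],0],[[0,0,0],[0,1.5,10],0],[[0,0,0],[0,0,10],0],[[0,0,0],[0,0,10],0]]}}

```text
time: 19.17
ee_pos: [0.643, -0.0092, 0.1323]
tcp_rot: [-0.0, 0.754, 0.657, -0.0]
contact_force: [0.4, 0.7, -6.8]
gripper_width: 0.048
```

Request:
{"op": "move_arm", "data": {"rows": [[[0,0,0],[0,0,5],0],[[0,0,0],[0,0,0],0],[[0,0,0],[0,0,0],0]]}}

```text
time: 19.42
ee_pos: [0.6428, -0.009, 0.128]
tcp_rot: [-0.001, 0.753, 0.657, -0.001]
contact_force: [0.0, 1.0, -6.5]
gripper_width: 0.0479
```

```bash
python3 - <<'E'
from h import *
go(.6416,-.0093,.1079,82.17)
W=snap("wrist","w17"); crop(W,0,0,512,384,1.5,"w17_")
d=snap("side","side1"); crop(d,190,130,330,250,5,"side1_")
E
```

```text
t 19.42 p [ 0.6428 -0.009   0.128 ] yaw 82.22 w 0.0479 F [ 0.   1.  -6.5]
 turn [-0.08  0.01  0.05]  shift in present axes [-0.4 -1.1 20.1]  shift in final axes [-0.4 -1.1 20.1]
```

View pics/w17_.png

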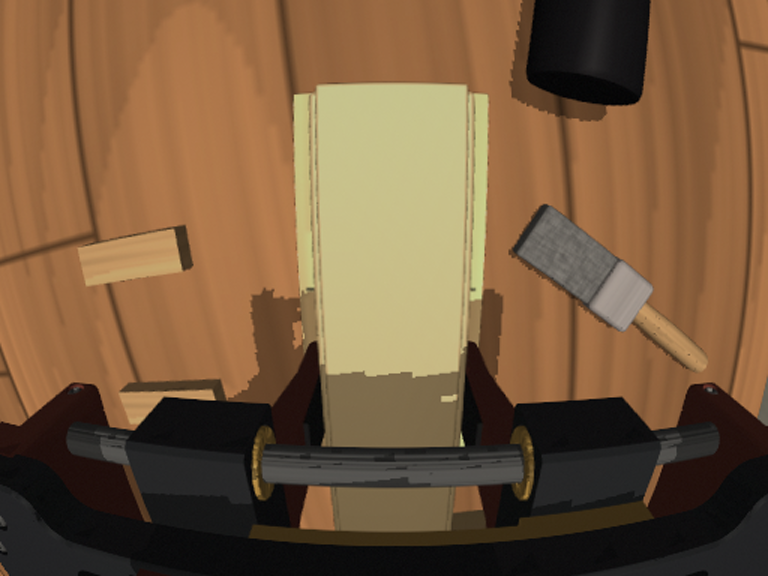

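View pics/side1_.png

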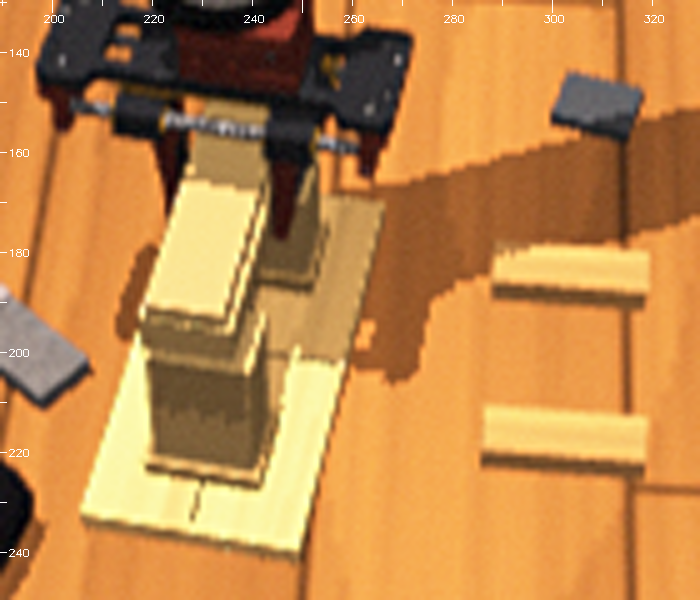

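```bash
python3 - <<'E'
from h import *
W=load("w17"); p,R,s=pose()
f=lambda a,b:(a/1.5-.17,b/1.5-.17)
b=back(W,[f(294.5,94.5),f(489,95.5)],.015); l=back(W,[f(317,85),f(467,86)],.128-.0109+.056)
inv=lambda X:R.inv().apply(X-p)*1000
print(inv(b),inv(b).mean(0)-[125,0,0]); print(inv(l),inv(l).mean(0)-[100,0,0])
E
```

```text
[[123.50608474 -60.60492764 114.06968244]
 [122.63602163  58.29417005 114.14389119]] [ -1.92894682  -1.15537879 114.10678682]
[[100.03093981 -19.70514391 -44.0083192 ]
 [ 99.6893976   18.91753937 -43.98422242]] [ -0.13983129  -0.39380227 -43.99627081]
```

Request:
{"op": "move_arm", "data": {"rows": [[[0,0,0],[-1,-0.9,8],0],[[0,0,0],[0,0,5],0],[[0,0,0],[0,0,3],0],[[0,0,0],[0,0,1],0],[[0,0,0],[0,0,0],0]]}}

```text
time: 19.93
ee_pos: [0.642, -0.0099, 0.1112]
tcp_rot: [-0.0, 0.754, 0.657, -0.0]
contact_force: [-0.0, -1.1, -5.9]
gripper_width: 0.0477
```

```bash
python3 - <<'E'
from h import *
go(.6416,-.0093,.1079,82.17)
E
```

```text
t 19.93 p [ 0.642  -0.0099  0.1112] yaw 82.21 w 0.0477 F [-0.  -1.1 -5.9]
 turn [-0.05  0.01  0.04]  shift in present axes [ 0.6 -0.5  3.3]  shift in final axes [ 0.6 -0.5  3.3]
```

Request:
{"op": "move_arm", "data": {"rows": [[[0,0,0],[0,0,1],0],[[0,0,0],[0,0,1],0],[[0,0,0],[0,0,0.7],0],[[0,0,0],[0,0,0],0],[[0,0,0],[0,0,0],0]]}}

```text
time: 20.35
ee_pos: [0.6423, -0.0099, 0.1091]
tcp_rot: [0.0, 0.754, 0.657, 0.0]
contact_force: [-0.1, -0.3, -5.6]
gripper_width: 0.048
```

Request:
{"op": "move_arm", "data": {"rows": [[[0,0,0],[0,0,0.4],0],[[0,0,0],[0,0,0.4],0],[[0,0,0],[0,0,0],0]]}}

```text
time: 20.6
ee_pos: [0.6423, -0.0099, 0.1082]
tcp_rot: [0.0, 0.754, 0.657, -0.0]
contact_force: [0.5, -0.8, -6.9]
gripper_width: 0.0478
```

Request:
{"op": "move_arm", "data": {"rows": [[[0,0,0],[0,0,0.4],0],[[0,0,0],[0,0,0.4],0],[[0,0,0],[0,0,0],0],[[0,0,0],[0,0,0],0]]}}

```text
time: 20.93
ee_pos: [0.6424, -0.0099, 0.108]
tcp_rot: [0.0, 0.754, 0.657, 0.0]
contact_force: [-2.7, 0.1, 0.3]
gripper_width: 0.0477
```

Request:
{"op": "move_arm", "data": {"rows": [[[0,0,0],[0,0,0],0.6],[[0,0,0],[0,0,0],0.8],[[0,0,0],[0,0,0],0.8],[[0,0,0],[0,0,0],0.8],[[0,0,0],[0,0,0],0.8]]}}

```text
time: 21.35
ee_pos: [0.6427, -0.0099, 0.1077]
tcp_rot: [0.0, 0.754, 0.657, 0.0]
contact_force: [0.3, -0.2, 0.1]
gripper_width: 0.0698
```

Request:
{"op": "move_arm", "data": {"rows": [[[0,0,0],[0,0,-15],0.8],[[0,0,0],[0,0,-30],0.8],[[0,0,0],[0,0,-40],0.8],[[0,0,0],[0,0,-40],0.8],[[0,0,0],[0,0,-15],0.8]]}}

```text
time: 21.77
ee_pos: [0.6448, -0.0092, 0.2537]
tcp_rot: [0.002, 0.753, 0.657, 0.003]
contact_force: [0.4, -0.3, 0.2]
gripper_width: 0.0707
```

Request:
{"op": "move_arm", "data": {"rows": [[[0,0,0],[0,0,0],0.8],[[0,0,0],[0,0,0],0.8]]}}

```text
time: 21.93
ee_pos: [0.6427, -0.0099, 0.2483]
tcp_rot: [0.001, 0.754, 0.657, 0.001]
contact_force: [-0.1, -0.9, -0.2]
gripper_width: 0.0702
```

```bash
python3 - <<'E'
from h import *
go(.536,.405,.2,89.8)
W=snap("wrist","w18"); crop(W,130,50,400,290,2.8,"w18_")
E
```

```text
t 21.93 p [ 0.6427 -0.0099  0.2483] yaw 82.20 w 0.0702 F [-0.1 -0.9 -0.2]
 turn [ 0.12  0.   -7.6 ]  shift in present axes [ 396.6 -162.2   48. ]  shift in final axes [ 414.5 -108.2   48.3]
```

View pics/w18_.png

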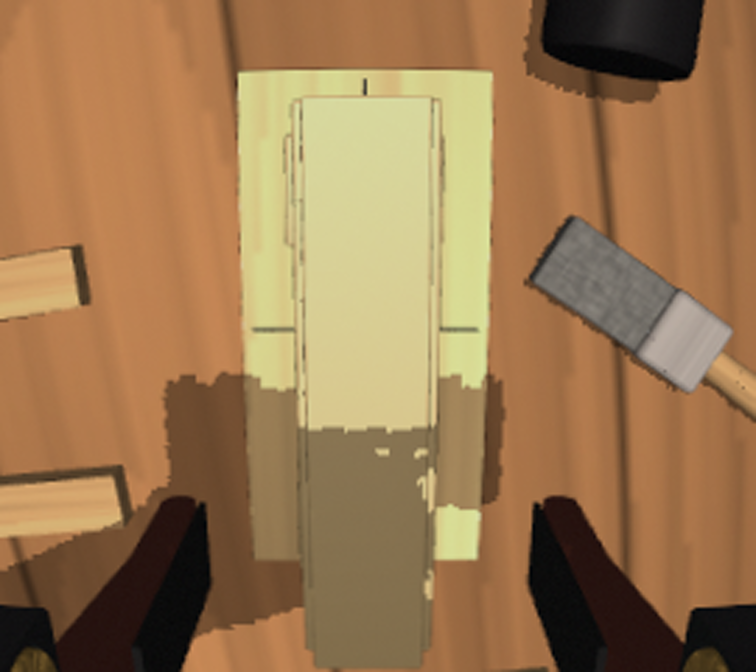

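```bash
python3 - <<'E'
from h import *
W=load("w18")
f=lambda l:[(a/2.8+129.67,b/2.8+49.67) for a,b in l]
for n,L,uv in(("lintel",rect(.04,.2,.153),[(435.5,97),(421,666),(315,667),(301,98)]),("board",rect(.12,.25,.015),[(493.5,72),(478,559),(255,559),(238,72)])):
    r=fit([(W,L,f(uv))],[.64,-.01,-.13]);print(n,r[0],np.degrees(r[0][2]),r[1].tolist())
E
```

```text
lintel [ 0.6429734  -0.00921564 -0.13784008] -7.897654637147002 [[-0.4, -0.5], [0.4, 1.5], [-0.4, 1.1], [0.4, -0.8]]
board [ 0.64197524 -0.00948912 -0.13675136] -7.835275899571155 [[0.2, -0.5], [0.3, 0.6], [-0.3, 0.7], [-0.2, -0.4]]
```

Request:
{"op": "move_arm", "data": {"rows": [[[0,0,-3.8],[37,-15,0],0.8],[[0,0,-3.8],[38,-12.6,0],0.8],[[0,0,0],[38.7,-10.1,0],0.8],[[0,0,0],[38.7,-10.1,0],0.8],[[0,0,0],[38.7,-10.1,0],0.8]]}}

```text
time: 22.4
ee_pos: [0.5909, 0.1848, 0.2451]
tcp_rot: [-0.001, 0.708, 0.706, -0.002]
contact_force: [1.3, 0.3, -0.0]
gripper_width: 0.0703
```

Request:
{"op": "move_arm", "data": {"rows": [[[0,0,0],[37,-9.7,8],0.8],[[0,0,0],[37,-9.7,8],0.8],[[0,0,0],[37,-9.7,8],0.8],[[0,0,0],[37,-9.7,8],0.8],[[0,0,0],[30,-8,8],0.8]]}}

```text
time: 22.82
ee_pos: [0.5439, 0.3642, 0.2047]
tcp_rot: [-0.001, 0.708, 0.707, -0.002]
contact_force: [0.4, 0.1, -0.5]
gripper_width: 0.0704
```

```bash
python3 - <<'E'
from h import *
go(.536,.405,.2,89.8)
E
```

```text
t 22.82 p [0.5439 0.3642 0.2047] yaw 89.93 w 0.0704 F [ 0.4  0.1 -0.5]
 turn [-0.2   0.06  0.13]  shift in present axes [40.8 -8.   4.7]  shift in final axes [40.8 -8.1  4.7]
```

Request:
{"op": "move_arm", "data": {"rows": [[[0,0,0],[20,-4,5],0.8],[[0,0,0],[11,-2,0],0.8],[[0,0,0],[3,0,0],0.8],[[0,0,0],[0,0,0],0.8],[[0,0,0],[0,0,0],0.8]]}}

```text
time: 23.23
ee_pos: [0.5417, 0.394, 0.2021]
tcp_rot: [0.001, 0.709, 0.705, -0.0]
contact_force: [0.7, -0.4, -0.5]
gripper_width: 0.0702
```

```bash
python3 - <<'E'
from h import *
go(.536,.405,.2,89.8)
W=snap("wrist","w19"); crop(W,150,60,370,290,2.6,"w19_")
E
```

```text
t 23.23 p [0.5417 0.394  0.2021] yaw 89.68 w 0.0702 F [ 0.7 -0.4 -0.5]
 turn [ 0.01  0.08 -0.12]  shift in present axes [11.  -5.7  2.1]  shift in final axes [11.  -5.7  2.1]
```

View pics/w19_.png

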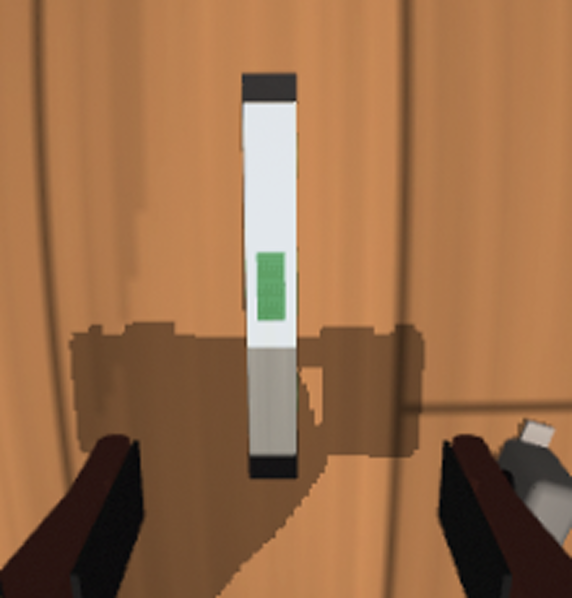

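```bash
python3 - <<'E'
from h import *
W=load("w19")
f=lambda l:[(a/2.6+149.67,b/2.6+59.67) for a,b in l]
r=fit([(W,rect(.022,.18,.04),f([(297,73),(297.5,457+21),(250,478),(242,73)]))],[.53,.4,0]);print(r[0],np.degrees(r[0][2]),r[1].tolist())
p=r[0]; go(p[0],p[1],.006,90+np.degrees(p[2]))
E
```

```text
[ 0.53358666  0.40539547 -0.00217547] -0.12464497979333314 [[-0.3, 0.1], [-0.0, -0.3], [0.0, -0.3], [0.3, 0.4]]
t 23.28 p [0.5419 0.3937 0.2024] yaw 89.64 w 0.0701 F [ 0.5  0.1 -0.3]
 turn [ 0.03  0.07 -0.23]  shift in present axes [ 11.9  -8.5 196.4]  shift in final axes [ 11.7  -8.3 196.4]
```

Request:
{"op": "move_arm", "data": {"rows": [[[0,0,-0.2],[6,-4,30],0.8],[[0,0,0],[5.7,-4.2,40],0.8],[[0,0,0],[0,0,40],0.8],[[0,0,0],[0,0,40],0.7],[[0,0,0],[0,0,20],0.7]]}}

```text
time: 23.7
ee_pos: [0.5318, 0.4035, 0.028]
tcp_rot: [0.0, 0.708, 0.706, -0.003]
contact_force: [-0.6, -1.2, 0.1]
gripper_width: 0.0623
```

Request:
{"op": "move_arm", "data": {"rows": [[[0,0,0],[0,0,8],0.7],[[0,0,0],[0,0,0],0.7],[[0,0,0],[0,0,0],0.7]]}}

```text
time: 23.95
ee_pos: [0.5337, 0.4074, 0.0257]
tcp_rot: [0.0, 0.708, 0.707, 0.001]
contact_force: [0.3, -0.0, -0.6]
gripper_width: 0.0618
```

```bash
python3 - <<'E'
from h import *
go(.5336,.4054,.006,89.9)
W=snap("wrist","w20"); crop(W,150,30,370,290,2.2,"w20_")
E
```

```text
t 23.95 p [0.5337 0.4074 0.0257] yaw 89.92 w 0.0618 F [ 0.3 -0.  -0.6]
 turn [ 0.08 -0.05  0.02]  shift in present axes [-2.  -0.1 19.7]  shift in final axes [-2.  -0.1 19.7]
```

View pics/w20_.png

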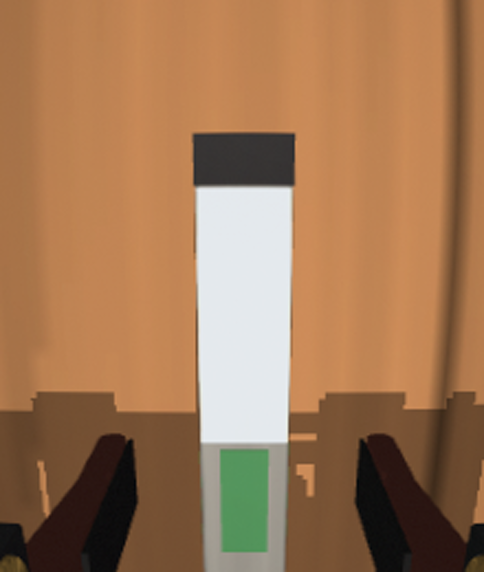

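```bash
python3 - <<'E'
from h import *
W=load("w20"); e=back(W,[(193.5/2.2+149.8,133.5/2.2+29.8),(295/2.2+149.8,133.5/2.2+29.8)],.04); print(e,e.mean(0)-[0,.09,0])
go(.5336,.4054,.006,89.9)
E
```

```text
[[0.52252863 0.49552589 0.04      ]
 [0.54498523 0.49545863 0.04      ]] [0.53375693 0.40549226 0.04      ]
t 24.00 p [0.5339 0.4081 0.0266] yaw 89.94 w 0.0617 F [ 0.2 -0.1  0.1]
 turn [ 0.14 -0.11  0.04]  shift in present axes [-2.7 -0.4 20.6]  shift in final axes [-2.7 -0.3 20.6]
```

Request:
{"op": "move_arm", "data": {"rows": [[[0,0,0],[-2,0,8],0.7],[[0,0,0],[0,0,8],0.7],[[0,0,0],[0,0,3],0.7],[[0,0,0],[0,0,0],0.7],[[0,0,0],[0,0,0],0.6]]}}

```text
time: 24.42
ee_pos: [0.5323, 0.4056, 0.0053]
tcp_rot: [0.0, 0.707, 0.707, -0.0]
contact_force: [-0.5, -0.1, -0.8]
gripper_width: 0.0576
```

```bash
python3 - <<'E'
from h import *
go(.5336,.4054,.006,89.9)
E
```

```text
t 24.42 p [0.5323 0.4056 0.0053] yaw 90.01 w 0.0576 F [-0.5 -0.1 -0.8]
 turn [-0.01  0.01  0.11]  shift in present axes [-0.2  1.3 -0.7]  shift in final axes [-0.2  1.3 -0.7]
```

Close on the level.

Request:
{"op": "move_arm", "data": {"rows": [[[0,0,0.1],[0,1,0],0.3],[[0,0,0],[0,0,0],0],[[0,0,0],[0,0,0],0],[[0,0,0],[0,0,0],0],[[0,0,0],[0,0,0],0]]}}

```text
time: 24.83
ee_pos: [0.5334, 0.4057, 0.0056]
tcp_rot: [0.0, 0.708, 0.707, 0.0]
contact_force: [-0.4, -0.3, 0.1]
gripper_width: 0.0247
```

Request:
{"op": "move_arm", "data": {"rows": [[[0,0,0],[0,0,0],0],[[0,0,0],[0,0,0],0],[[0,0,0],[0,0,0],0]]}}

```text
time: 25.08
ee_pos: [0.5334, 0.4057, 0.0056]
tcp_rot: [-0.0, 0.708, 0.707, 0.0]
contact_force: [-0.1, 0.6, 0.9]
gripper_width: 0.0219
```

```bash
python3 - <<'E'
from h import *
go(.642,-.0094,.22,82.15)
W=snap("wrist","w21"); crop(W,150,30,370,290,2.2,"w21_")
E
```

```text
t 25.08 p [0.5334 0.4057 0.0056] yaw 89.91 w 0.0219 F [-0.1  0.6  0.9]
 turn [ 0.01 -0.01  7.76]  shift in present axes [-414.9  109.3 -214.5]  shift in final axes [-396.4  164.3 -214.4]
```

View pics/w21_.png

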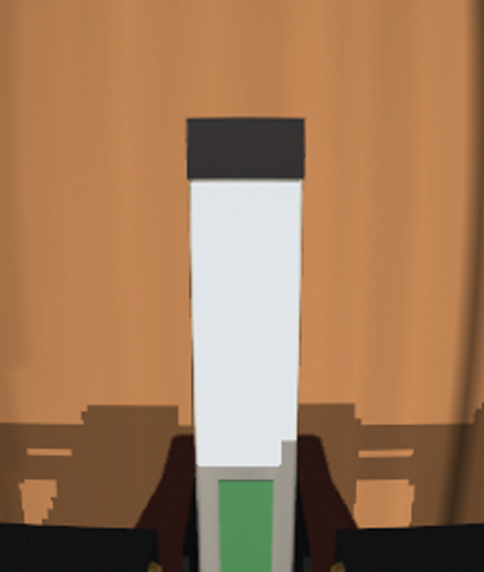

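```bash
python3 - <<'E'
from h import *
W=load("w21"); e=back(W,[(187/2.2+149.8,119/2.2+29.8),(304/2.2+149.8,119/2.2+29.8)],.04); print(e,e.mean(0)-[0,.09,0])
E
```

```text
[[0.5226739  0.4954377  0.04      ]
 [0.54498701 0.4953731  0.04      ]] [0.53383046 0.4054054  0.04      ]
```

Request:
{"op": "move_arm", "data": {"rows": [[[0,0,0],[0,0,-12],0],[[0,0,0],[0,0,-30],0],[[0,0,0],[0,0,-40],0],[[0,0,0],[-6,1,-40],0],[[0,0,0],[-15,4,-36],0]]}}

```text
time: 25.55
ee_pos: [0.5365, 0.3872, 0.1664]
tcp_rot: [-0.001, 0.706, 0.708, 0.001]
contact_force: [0.4, 0.6, -1.9]
gripper_width: 0.0217
```

Request:
{"op": "move_arm", "data": {"rows": [[[0,0,2],[-25,7,-30],0],[[0,0,2],[-33,10,-20],0],[[0,0,2],[-37,12,-6],0],[[0,0,1.7],[-37,14,0],0],[[0,0,0],[-37,15,0],0]]}}

```text
time: 25.97
ee_pos: [0.5833, 0.2101, 0.2211]
tcp_rot: [0.0, 0.754, 0.657, 0.001]
contact_force: [0.1, -0.6, -2.3]
gripper_width: 0.0218
```

```bash
python3 - <<'E'
from h import *
go(.642,-.0094,.22,82.15)
E
```

```text
t 25.97 p [0.5833 0.2101 0.2211] yaw 82.16 w 0.0218 F [ 0.1 -0.6 -2.3]
 turn [ 0.09 -0.03  0.01]  shift in present axes [-209.5   88.     1.1]  shift in final axes [-209.4   88.1    1.1]
```

Request:
{"op": "move_arm", "data": {"rows": [[[0,0,0],[-37,15.5,0],0],[[0,0,0],[-37,15.5,0],0],[[0,0,0],[-37,15.5,0],0],[[0,0,0],[-35,15,0],0],[[0,0,0],[-28,12,0],0]]}}

```text
time: 26.38
ee_pos: [0.6325, 0.0251, 0.2199]
tcp_rot: [0.0, 0.754, 0.656, -0.001]
contact_force: [0.9, 0.1, -1.7]
gripper_width: 0.0223
```

Request:
{"op": "move_arm", "data": {"rows": [[[0,0,0],[-18,8,0],0],[[0,0,0],[-8,3,0],0],[[0,0,0],[0,0,0],0],[[0,0,0],[0,0,0],0],[[0,0,0],[0,0,0],0]]}}

```text
time: 26.8
ee_pos: [0.6393, 0.0048, 0.2197]
tcp_rot: [-0.001, 0.752, 0.659, 0.0]
contact_force: [0.0, 0.8, -2.6]
gripper_width: 0.022
```

```bash
python3 - <<'E'
from h import *
go(.642,-.0094,.22,82.15)
W=snap("wrist","w22"); crop(W,150,30,370,290,2.3,"w22_")
E
```

```text
t 26.80 p [0.6393 0.0048 0.2197] yaw 82.40 w 0.0220 F [ 0.   0.8 -2.6]
 turn [-0.02 -0.08  0.25]  shift in present axes [-13.8   4.6  -0.3]  shift in final axes [-13.7   4.7  -0.3]
```

View pics/w22_.png

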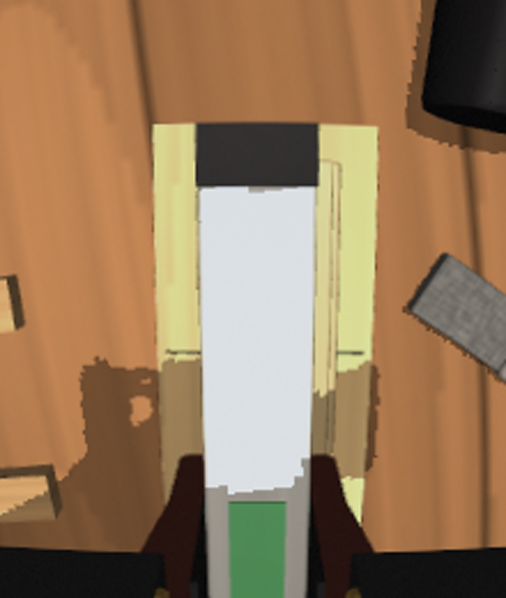

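Request:
{"op": "move_arm", "data": {"rows": [[[0,0,0.2],[-7,2.5,0],0],[[0,0,0],[-5,2,8],0],[[0,0,0],[-1.5,0.5,12],0],[[0,0,0],[0,0,8],0],[[0,0,0],[0,0,0],0]]}}

```text
time: 27.27
ee_pos: [0.6411, -0.0126, 0.1882]
tcp_rot: [-0.002, 0.755, 0.656, -0.002]
contact_force: [-0.1, 0.4, -2.2]
gripper_width: 0.0215
```

Request:
{"op": "move_arm", "data": {"rows": [[[0,0,0],[0,0,0],0],[[0,0,0],[0,0,0],0]]}}

```text
time: 27.43
ee_pos: [0.6429, -0.0117, 0.1913]
tcp_rot: [-0.0, 0.755, 0.656, 0.0]
contact_force: [0.3, 0.4, -2.3]
gripper_width: 0.022
```

```bash
python3 - <<'E'
from h import *
go(.6425,-.0094,.1586,82.15)
W=snap("wrist","w23"); crop(W,150,30,370,290,2.3,"w23_")
E
```

```text
t 27.43 p [ 0.6429 -0.0117  0.1913] yaw 82.03 w 0.0220 F [ 0.3  0.4 -2.3]
 turn [-0.01 -0.02 -0.12]  shift in present axes [ 2.2 -0.8 32.7]  shift in final axes [ 2.2 -0.8 32.7]
```

View pics/w23_.png

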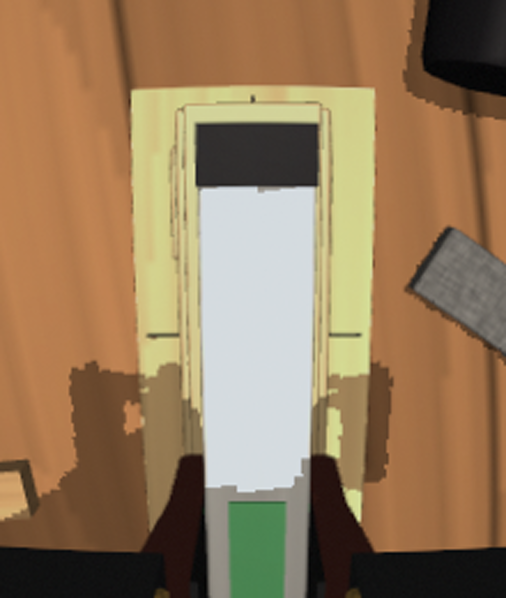

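Request:
{"op": "move_arm", "data": {"rows": [[[0,0,0],[2.2,-1,10],0],[[0,0,0],[0,0,10],0],[[0,0,0],[0,0,6],0],[[0,0,0],[0,0,3],0],[[0,0,0],[0,0,0],0]]}}

```text
time: 27.9
ee_pos: [0.6415, -0.0099, 0.161]
tcp_rot: [-0.001, 0.755, 0.656, -0.001]
contact_force: [-0.3, -0.5, -2.7]
gripper_width: 0.0219
```

Request:
{"op": "move_arm", "data": {"rows": [[[0,0,0],[0,0,0],0],[[0,0,0],[0,0,0],0]]}}

```text
time: 28.07
ee_pos: [0.6426, -0.0098, 0.1628]
tcp_rot: [0.0, 0.755, 0.656, 0.0]
contact_force: [-0.2, 0.6, -3.1]
gripper_width: 0.0219
```

```bash
python3 - <<'E'
from h import *
go(.6425,-.0094,.1586,82.15)
W=snap("wrist","w24"); crop(W,150,30,370,290,2.3,"w24_")
E
```

```text
t 28.07 p [ 0.6426 -0.0098  0.1628] yaw 82.00 w 0.0219 F [-0.2  0.6 -3.1]
 turn [ 0.03 -0.01 -0.15]  shift in present axes [ 0.4 -0.1  4.2]  shift in final axes [ 0.4 -0.1  4.2]
```

View pics/w24_.png

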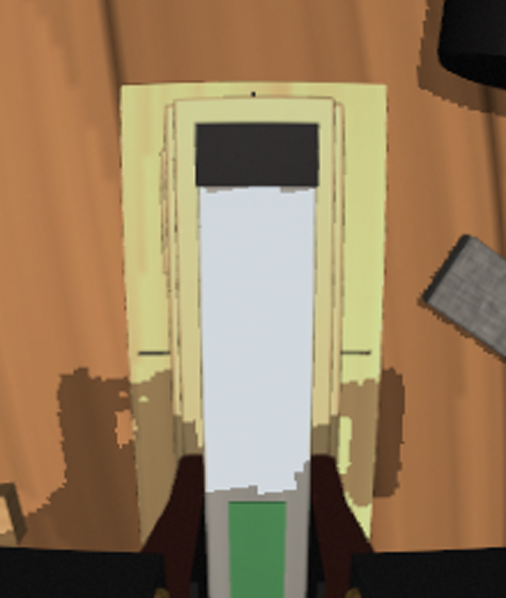

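Request:
{"op": "move_arm", "data": {"rows": [[[0,0,-0.2],[0.4,-0.5,1],0],[[0,0,0],[0,0,1.2],0],[[0,0,0],[0,0,0.8],0],[[0,0,0],[0,0,0.5],0],[[0,0,0],[0,0,0],0]]}}

```text
time: 28.53
ee_pos: [0.6417, -0.0094, 0.1588]
tcp_rot: [-0.0, 0.754, 0.657, -0.0]
contact_force: [-0.4, -0.0, -2.3]
gripper_width: 0.022
```

Request:
{"op": "move_arm", "data": {"rows": [[[0,0,0],[0,0,0.4],0],[[0,0,0],[0,0,0],0],[[0,0,0],[0,0,0],0]]}}

```text
time: 28.78
ee_pos: [0.6419, -0.0094, 0.1586]
tcp_rot: [0.0, 0.754, 0.657, 0.0]
contact_force: [0.6, 0.6, -2.6]
gripper_width: 0.0217
```

Request:
{"op": "move_arm", "data": {"rows": [[[0,0,0],[0,0,0.4],0],[[0,0,0],[0,0,0.3],0],[[0,0,0],[0,0,0],0],[[0,0,0],[0,0,0],0]]}}

```text
time: 29.12
ee_pos: [0.6419, -0.0093, 0.1585]
tcp_rot: [0.0, 0.754, 0.657, 0.0]
contact_force: [-3.1, -1.2, 5.6]
gripper_width: 0.022
```

Contact made; release (opening modestly) and retract straight up.

Request:
{"op": "move_arm", "data": {"rows": [[[0,0,0],[0,0,-0.3],0.3],[[0,0,0],[0,0,0],0.5],[[0,0,0],[0,0,0],0.6],[[0,0,0],[0,0,0],0.6],[[0,0,0],[0,0,0],0.6]]}}

```text
time: 29.53
ee_pos: [0.6419, -0.0093, 0.158]
tcp_rot: [-0.0, 0.754, 0.657, 0.0]
contact_force: [0.2, -0.7, -0.2]
gripper_width: 0.0496
```

Request:
{"op": "move_arm", "data": {"rows": [[[0,0,0],[0,0,-8],0.6],[[0,0,0],[0,0,-25],0.6],[[0,0,0],[0,0,-35],0.6],[[0,0,0],[0,0,-30],0.6],[[0,0,0],[0,0,-10],0.6]]}}

```text
time: 29.95
ee_pos: [0.644, -0.0087, 0.272]
tcp_rot: [0.002, 0.754, 0.657, 0.003]
contact_force: [0.5, -0.3, 0.8]
gripper_width: 0.0529
```

Request:
{"op": "move_arm", "data": {"rows": [[[0,0,0],[0,0,0],0.6],[[0,0,0],[0,0,0],0.6]]}}

```text
time: 30.12
ee_pos: [0.6417, -0.0094, 0.2662]
tcp_rot: [0.0, 0.754, 0.657, 0.0]
contact_force: [0.3, 0.1, 0.2]
gripper_width: 0.0529
```

```bash
python3 - <<'E'
from h import *
go(.55,-.25,.28,82)
W=snap("wrist","w25"); crop(W,110,20,400,290,2.6,"w25_")
S=snap("side","side2"); crop(S,190,130,330,250,5,"side2_")
E
```

```text
t 30.12 p [ 0.6417 -0.0094  0.2662] yaw 82.20 w 0.0529 F [0.3 0.1 0.2]
 turn [0.03 0.01 0.2 ]  shift in present axes [-250.8  -58.3  -13.8]  shift in final axes [-251.   -57.4  -13.8]
```

View pics/w25_.png

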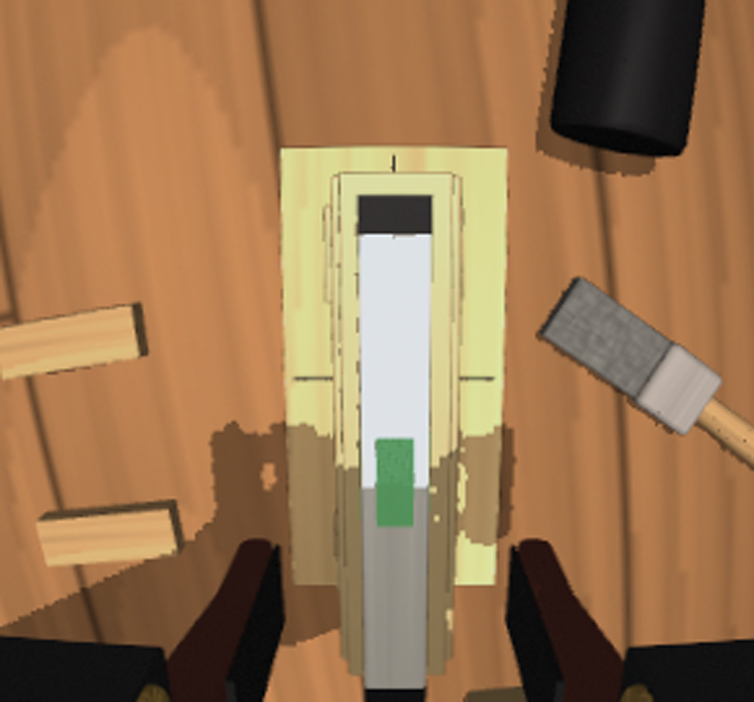

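View pics/side2_.png

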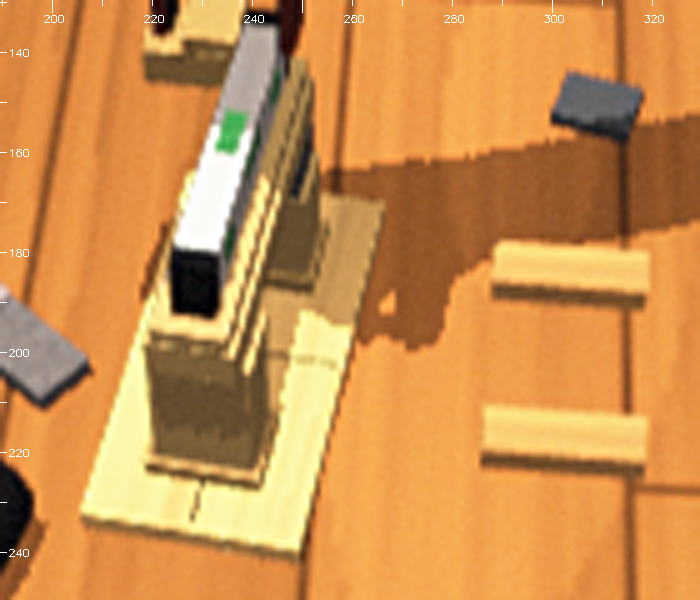

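Request:
{"op": "move_arm", "data": {"rows": [[[0,0,0],[0,0,-25],0.6],[[0,0,0],[-5,-30,-10],0.6],[[0,0,0],[-5,-38,0],0.6],[[0,0,0],[-5,-38,0],0.6],[[0,0,0],[-3,-20,0],0.6]]}}

```text
time: 30.63
ee_pos: [0.5103, -0.0101, 0.2993]
tcp_rot: [-0.001, 0.753, 0.658, -0.002]
contact_force: [0.1, 0.2, 0.4]
gripper_width: 0.0528
```

Request:
{"op": "move_arm", "data": {"rows": [[[0,0,0],[0,0,0],0.6],[[0,0,0],[0,0,0],0.6],[[0,0,0],[0,0,0],0.6],[[0,0,0],[0,0,0],0.6],[[0,0,0],[0,0,0],0.6]]}}

```text
time: 31.05
ee_pos: [0.5153, -0.01, 0.3006]
tcp_rot: [-0.001, 0.754, 0.657, -0.0]
contact_force: [-0.1, 0.2, -0.5]
gripper_width: 0.053
```

```bash
python3 - <<'E'
from h import *
W=snap("wrist","w26"); T=snap("top","top2"); S=snap("side","side3")
cv2.imwrite("pics/fin.png",cv2.resize(np.vstack([np.hstack([T["img"],S["img"]])]),(800,300),interpolation=cv2.INTER_AREA)); crop(W,150,0,512,384,1.5,"w26_")
E
```

```text
(no output)
```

View pics/fin.png

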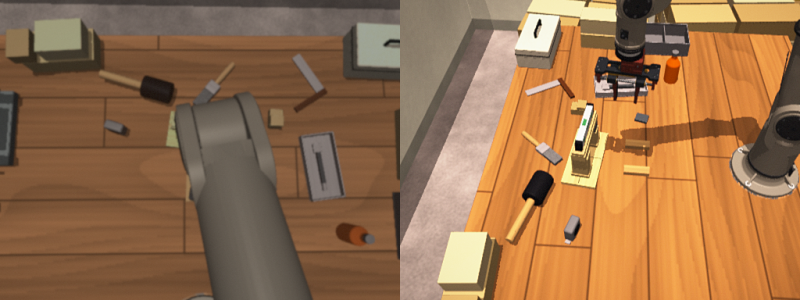

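View pics/w26_.png

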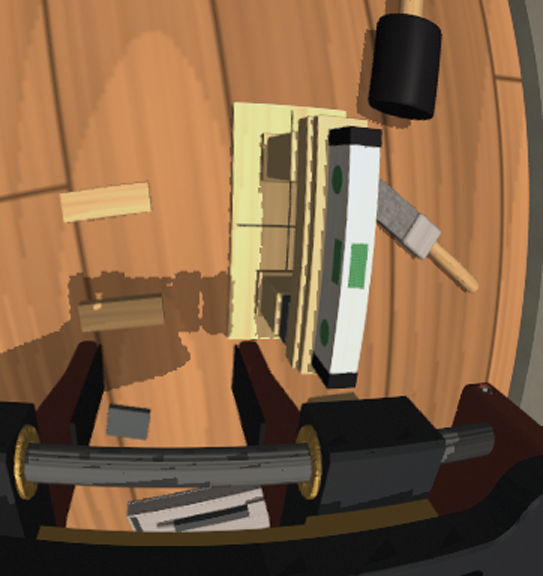

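Everything stands as asked: the level is upright along the lintel, the lintel sits on the tall pier and packer, the chisel is in the tray, and the thin packer is where it was.

```bash
python3 -c "
from rig import ctrl
print(ctrl.sign_off())"
```

```text
the job is handed in; nothing more can be done
None
```

The job is handed in at about 31 s of the 72 s allowed, with all four steps done in the order asked.

- **Chisel:** lifted off the tall pier and laid flat in the tray. I opened the gripper only once the force reading showed it on the tray floor.
- **Thick packer:** set on the short pier, about 1 mm from its centre and square to within about 0.1° of the board.
- **Lintel:** lowered in sub-millimetre steps until the force reading showed its weight off the arm, then released. The wrist camera fit puts it within about 1 mm of centre and 0.1° of square.
- **Level:** stood upright along the lintel, released after a contact reading of 5.6 N. The camera shows it centred to roughly a millimetre, though I did not do a separate position fit after letting go.

In the last pictures everything stands still, with the gripper clear of all of it. The thin packer and the other bench items look unmoved.

The side camera's positions differed from the wrist camera's by about 3 mm, mostly sideways (in y). I trusted the wrist camera, which agreed with the top camera to about 1 mm. In the final top picture the arm hides most of the lintel, so that check rests on the wrist and side views.

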